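# Change a centring turntable over from the glass standard to a spindle set-up

### The arm

A 6-joint arm with a two-finger parallel gripper is mounted at the origin on the work surface. World frame = base frame: x ahead of the robot, y to its left, z up, the work surface at z = 0. Lengths are in m, angles in rad, forces in N, time in s.
With the tool pointing down it reaches from about 0.35 to 0.85 m from the base axis. Payload 8.1 kg.
Tool frame: the origin (TCP) lies between the finger pads; the fingertips stand 17 mm ahead of it and the grasp point (between the pads) lies 2 mm behind it; z points along the fingers, y is the direction in which the jaws open and shut (so a half turn about z gives the same grasp; the last joint's range is limited). The gripper opens to 85 mm and grips with 20 to 120 N. Pads are 22 mm wide; open, the fingers measure 114 mm over their backs; the gripper's body (76 mm by 85 mm) begins 54 mm behind the grasp point. The pads swing forward as they close: fully open they stand 13 mm farther back than shut.
Start: joints at [-0.085, 0.13, 1.488, -0, 1.523, -0.085], TCP at [0.6, 0, 0.219] pointing down, gripper open.
Joint ranges: [-2.96, 2.96], [-0.89, 2.26], [0.02, 2.5], [-1.34, 4.48], [0, 2.73], [-2.66, 2.66]. Speed limits (rad/s): [2.39, 2.39, 2.79, 3.14, 3.14, 3.14].

### API

Orientations are given as a unit quaternion [w, x, y, z].
In Python, from workcell import get_state, snapshot, camera_params, close_job gives the robot as it stands. The module is installed in compiled form; this text tells all that it offers.
- The arm moves only by the tool arm_command, never from a script. Its argument "plan" is a list of rows, each an object with "dr": the turn, a rotation vector about the tool's x, y, z in rad, a list of three; "travel": the shift along the tool's x, y, z in mm, a list of three; "jaw": the finger opening in mm, from 0 to 85.4. A call has exactly 8 rows; each row is the pose to reach, as a shift and turn from the pose commanded when the call began, along the tool's axes at that moment; what a row does not reach only later rows make up. A row lasts 1/10 s, in which the tool goes at most 50 mm and 8.59 degrees, less where a joint would pass 70% of its speed; a pose out of reach is approached as far as the arm can. A call with a gripper value outside its range is refused whole. The fingers move at their own pace and stop on an object; "grip_force" is the grip in N (left out, the last holds). Time passes only in rows, so rows that repeat a pose let the fingers close, or fill a call up. It gives the time, the measured TCP pose, the force and the opening at its end, in the units of the state.
- get_state(): the state, without advancing time (a new reading comes with each control period).
- snapshot(name): name is "scene" or "side" or "wrist"; returns (picture, depth): 420x560x3 uint8, blue, green, red; 420x560 float32, m along the optical axis (not along the pixel's ray), 0 where there is no reading.
- camera_params(name): a dict with "vertical_fov" (degrees; the focal length in pixels is half the picture's height over the tangent of half this angle, whatever the lens; pixels are square), "cx", "cy" (the principal point, pixels), "dist_coeffs" ([k1, k2, p1, p2, k3] as OpenCV has them; the pictures are not rectified), "view" (4x4, takes a point from world to camera coordinates); the wrist camera has in their place "tool_from_camera" (4x4, takes a point from camera to tool coordinates, whose origin is the TCP and whose axes are the flange's). Camera axes: x right, y up, looking along -z (the intrinsics and any distortion apply to the point x, -y, -z); pixel columns grow to the right and rows downward; lengths in m; the calibration is good to about 2 mm. A picture is of the moment at which its call begins: read the wrist's pose just before it. camera_params takes no time and is no camera call.
- close_job(): hands the job in, once; it reports no verdict.
The state is a dict: "time_s": time; "q": joint angles; "qd": joint speeds; "joint_efforts": joint torques, N m; "tcp_pos": TCP position; "eef_rot": TCP orientation; "ft_force": force on the tool from outside, world axes, zero at the start; "ft_torque": the same for the moment, N m; "finger_gap": opening from 0.0 (shut) to 1.0 (fully open).
Only numpy, scipy, OpenCV 4.12 (cv2) and the standard library are available. Lean on these libraries where they do the work, as an engineer would, in place of code of your own. Each camera call takes 0.05 s, during which the arm holds its last target.

### The job

The roundness calibration is finished: first lift the glass-domed standard off the turntable and set it back in the pocket of its wooden case, keeping it upright. Then build up the turntable for the next part, each piece fully seated on its centre: the tall riser on the turntable, the three-jaw chuck on the riser, and last the collared spindle upright in the chuck with its collar down on the jaws. Leave the low riser and the headed pin where they are.

Things in the scene. Friction and masses are not known exactly. Their poses are not given: they have to be found in the camera images.
- turntable: Round centring turntable, fixed: grey foot 160 mm across, black drum with four black knobs reaching 94 mm from the axis (68 mm high), flat steel top plate 120 mm across, its face 85 mm above the bench. In its middle a steel centring cone, 24 mm across at the foot, 12 mm at the top, 10 mm high. Origin: on the axis at bench level.
- case: Open wooden case, fixed: block 110 x 110 mm, 26 mm high, with a square pocket 62 x 62 mm, 16 mm deep (floor 10 mm above the bench, lined grey). Its lid, an 18 mm high tray of 110 x 110 mm, lies folded flat on the block's +x side. Origin: under the pocket's centre at bench level.
- standard: Calibration standard: steel cylinder 50 mm across, 48 mm high, with a greenish glass half-ball, 40 mm across, on top (68 mm in all). A 28 mm bore, 14 mm deep, in its underside sits over a centring cone. Starts on the turntable. Grip it on the steel. Origin: centre of its underside; z up.
- riser_tall: Tall riser: aluminium cylinder 58 mm across, 40 mm high, with a steel centring cone like the turntable's (24 to 12 mm across, 10 mm high) on its top face. A 28 mm bore, 14 mm deep, in its underside fits over a centring cone. Stands on the bench. Origin: centre of its underside; z up.
- riser_low: Low riser, not needed: aluminium disc 80 mm across, 20 mm high, with the same cone on top. Stands on the bench. Origin: centre of its underside.
- chuck: Three-jaw chuck: dark steel cylinder 58 mm across, 44 mm high, with three bright jaws on top, reaching 56 mm above its underside. A 22 mm bore runs down between the jaws; in the underside a 28 mm bore, 14 mm deep, fits over a centring cone. Stands on the bench. Origin: centre of its underside; z up.
- spindle: Steel spindle, 102 mm long, upright in a black block 34 mm high. From below: foot 16 mm across, 28 mm long, chamfered 5 mm; collar 32 mm across, 28 to 36 mm up; body 22 mm across, 36 to 82 mm; dark tip 18 mm across. Collar rests on the block, later on the jaws (foot 28 mm down in the bore). Lift it straight up 30 mm to clear the block. Origin: centre of the foot's end; z to the tip.
- pin: Headed steel pin, not needed: 12 mm across, head 24 mm across, 70 mm long, upright in the same black block 55 mm from the spindle, its top 74 mm above the bench. Origin: centre of its lower end.
There are look-alikes about, which are no part of the job. What is shaped like the standard but orange or red is not meant.

How it is judged:
By the outcome, as a careful person would: the job done as asked, in the order asked, and still so for the second after the job is handed in, with the robot touching nothing.
It also fails if it takes over 112 s, if anything falls off the work surface, if the arm or the gripper's body presses on something with over 40 N, if the wrist force passes 120 N, or if a joint passes its speed limit or range.

## Working session

There is one attempt and no reset: what is moved stays moved. The work goes in short steps, Python scripts to look and compute and a tool call to move; the robot and the scene stay as the last step left them, time stands still between calls to the robot, and variables do not carry over. Pictures are saved under pics/ and viewed, and the job is handed in when it is done.

Besides the shell and the picture viewer there is one more tool, called as name(argument=value, ...), one argument or row to a line, values as JSON. arm_command: Moves the arm, as the interface text tells. Its arguments: {"type":"object","properties":{"plan":{"type":"array","items":{"type":"object","properties":{"dr":{"type":"array","items":{"type":"number"}},"travel":{"type":"array","items":{"type":"number"}},"jaw":{"type":"number"}}}},"grip_force":{"type":"number"}},"required":["plan"]}

```bash
mkdir -p pics
cat > h.py <<'E'
import numpy as np, cv2
from workcell import get_state, snapshot, camera_params
from scipy.spatial.transform import Rotation as R
def K(name,p=None):
    p=p or camera_params(name); f=210/np.tan(np.radians(p['vertical_fov'])/2)
    return np.array([[f,0,p['cx']],[0,f,p['cy']],[0,0,1]]),np.array(p['dist_coeffs'],float)
def cam2world(name,s=None):
    p=camera_params(name)
    if name!='wrist': return np.linalg.inv(np.array(p['view']))
    s=s or get_state(); T=np.eye(4); q=s['eef_rot']; T[:3,:3]=R.from_quat([q[1],q[2],q[3],q[0]]).as_matrix(); T[:3,3]=s['tcp_pos']
    return T@np.array(p['tool_from_camera'])
def ray(name,uv,T):
    k,d=K(name); n=cv2.undistortPoints(np.array(uv,float).reshape(-1,1,2),k,d).reshape(-1,2)
    v=np.c_[n[:,0],-n[:,1],-np.ones(len(n))]
    return T[:3,3],v@T[:3,:3].T   # dir scaled so param=depth
def at_z(name,uv,z,T):
    o,v=ray(name,uv,T); return o+v*((z-o[2])/v[:,2])[:,None]
def by_depth(name,uv,dep,T):
    o,v=ray(name,uv,T); d=np.array([dep[int(round(b)),int(round(a))] for a,b in np.array(uv).reshape(-1,2)])
    return o+v*d[:,None]
def tri(rays):
    A=np.zeros((3,3));b=np.zeros(3)
    for o,v in rays:
        v=v/np.linalg.norm(v);P=np.eye(3)-np.outer(v,v);A+=P;b+=P@o
    x=np.linalg.solve(A,b); return x,[np.linalg.norm(np.cross(x-o,v/np.linalg.norm(v))) for o,v in rays]
def proj(name,X,T):
    k,d=K(name); C=np.linalg.inv(T); c=np.atleast_2d(X)@C[:3,:3].T+C[:3,3]; c=c*[1,-1,-1]
    return cv2.projectPoints(c,np.zeros(3),np.zeros(3),k,d)[0].reshape(-1,2)
def shot(name,tag):
    s=get_state(); im,d=snapshot(name); cv2.imwrite(f'pics/{tag}.png',im); np.savez(f'{tag}.npz',im=im,d=d,T=cam2world(name,s)); return im,d
def load(tag):
    z=np.load(f'{tag}.npz'); return z['im'],z['d'],z['T']
E
python3 - <<'E'
from h import *
print(get_state())
for n in ['scene','side','wrist']:
    shot(n,n+'0'); p=camera_params(n); print(n,p, load(n+'0')[2][:3,3].round(3))
E
```

```text
{'time_s': 0.0, 'q': array([-8.54030383e-02,  1.31170501e-01,  1.48930550e+00, -8.71391681e-06,
        1.52298793e+00, -8.54090181e-02]), 'qd': array([ 0.00019962, -0.00047005,  0.00079136, -0.00085274,  0.00104244,
        0.00034505]), 'joint_efforts': array([-1.90700346e-03, -5.69404185e+01, -5.00557995e+01, -2.19391650e-04,
        1.44415747e-02,  7.24149572e-05]), 'tcp_pos': array([5.99419800e-01, 6.68993504e-05, 2.18224473e-01]), 'eef_rot': array([-7.12817434e-04,  7.07104207e-01,  7.07108736e-01, -6.06078000e-04]), 'ft_force': array([-0.04189013,  0.25372931,  0.42983827]), 'ft_torque': array([-0.00127601,  0.01232508, -0.05235848]), 'finger_gap': 1.0019122822306572}
scene {'vertical_fov': 50.68849611202261, 'cx': 280.82453981645267, 'cy': 205.95762089365587, 'dist_coeffs': array([0.02439607, 0.        , 0.        , 0.        , 0.        ]), 'view': array([[-0.83705593,  0.54706929, -0.00724977,  0.46183122],
       [-0.39029721, -0.58779232,  0.70863833,  0.1732961 ],
       [ 0.38341291,  0.59599948,  0.70553466, -1.44523623],
       [ 0.        ,  0.        ,  0.        ,
[... 359 characters left out ...]
32581073, -0.70071801,  0.63469807, -0.71398029],
       [ 0.        ,  0.        ,  0.        ,  1.        ]])} [ 0.256 -0.589  0.606]
wrist {'vertical_fov': 62.64992989308732, 'cx': 276.19209182938164, 'cy': 204.17785236450828, 'dist_coeffs': array([-0.03918259,  0.        ,  0.        ,  0.        ,  0.        ]), 'tool_from_camera': array([[ 1.13489862e-03,  9.57249943e-01,  2.89259847e-01,
         7.34188085e-02],
       [ 9.99999307e-01, -9.96211930e-04, -6.26682284e-04,
         7.74905884e-05],
       [-3.11727470e-04,  2.89260357e-01, -9.57250411e-01,
        -1.54871307e-01],
       [ 0.00000000e+00,  0.00000000e+00,  0.00000000e+00,
         1.00000000e+00]])} [0.6   0.073 0.373]
```

View pics/scene0.png

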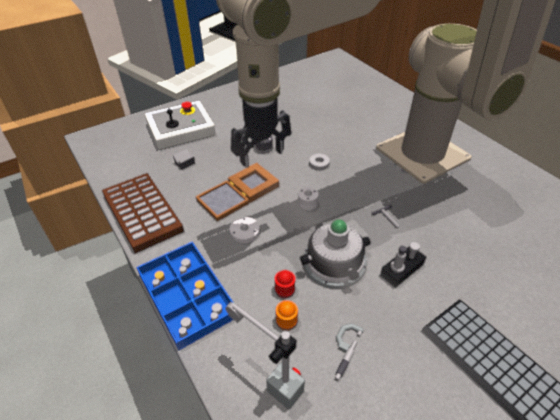

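View pics/side0.png

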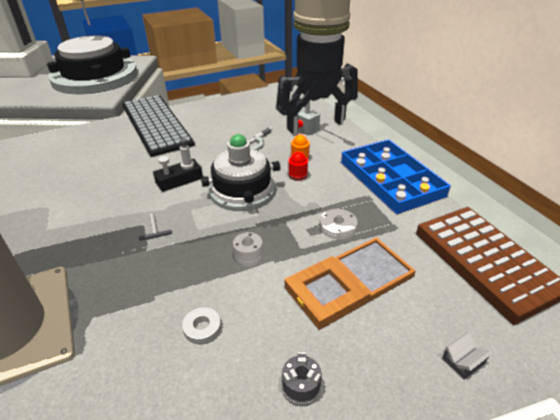

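View pics/wrist0.png

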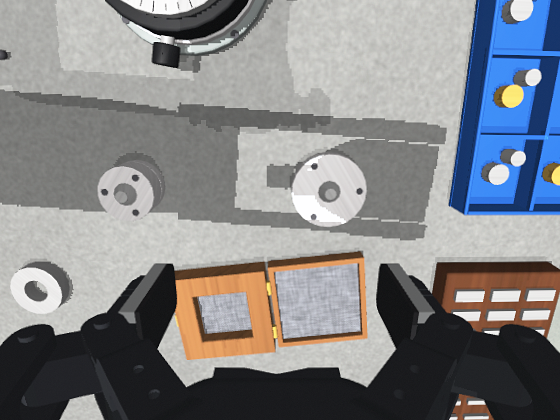

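Run:
```python
from h import *
for n in ['scene','side','wrist']:
    im,d,T=load(n+'0'); big=None
im,d,T=load('side0')
cv2.imwrite('pics/side0a.png',cv2.resize(im[120:260,130:400],None,fx=2.9,fy=2.9,interpolation=cv2.INTER_CUBIC))
cv2.imwrite('pics/side0b.png',cv2.resize(im[230:410,240:420],None,fx=3.3,fy=3.3,interpolation=cv2.INTER_CUBIC))
im,d,T=load('scene0')
cv2.imwrite('pics/scene0a.png',cv2.resize(im[130:290,190:440],None,fx=3.2,fy=3.2,interpolation=cv2.INTER_CUBIC))
# depth check
for n,pts in [('side',[(238,143),(240,160),(247,240),(338,218),(327,288),(302,378),(186,150),(167,163),(300,330),(200,250)]),('scene',[(339,226),(309,193),(245,226),(253,181),(404,255),(416,247),(330,190)]),('wrist',[(124,193),(330,193),(225,313),(190,330)])]:
    im,d,T=load(n+'0')
    print(n,np.c_[pts,(by_depth(n,pts,d,T)*1000).round(1)])
```

```text
side [[ 2.380e+02  1.430e+02  5.094e+02  1.801e+02  1.395e+02]
 [ 2.400e+02  1.600e+02  5.084e+02  1.730e+02  1.001e+02]
 [ 2.470e+02  2.400e+02  4.442e+02 -2.240e+01  4.750e+01]
 [ 3.380e+02  2.180e+02  6.492e+02 -2.470e+01  2.920e+01]
 [ 3.270e+02  2.880e+02  5.413e+02 -1.673e+02  1.050e+01]
 [ 3.020e+02  3.780e+02  4.216e+02 -2.994e+02  2.900e+00]
 [ 1.860e+02  1.500e+02  4.168e+02  3.005e+02  8.110e+01]
 [ 1.670e+02  1.630e+02  3.652e+02  2.894e+02  6.520e+01]
 [ 3.000e+02  3.300e+02  4.591e+02 -2.197e+02  2.000e-01]
 [ 2.000e+02  2.500e+02  3.625e+02  4.080e+01 -9.000e-01]]
scene [[ 339.   226.   525.3  205.1  150.2]
 [ 309.   193.   448.3  -12.5   43.5]
 [ 245.   226.   655.5  -15.5   28.1]
 [ 253.   181.   536.7 -176.1   11.2]
 [ 404.   255.   416.6  318.3   87.8]
 [ 416.   247.   361.   306.9   68.7]
 [ 330.   190.   359.6  -25.8   -0.7]]
wrist [[ 124.   193.   450.6  -13.1   49.6]
 [ 330.   193.   654.7  -17.9   30.9]
 [ 225.   313.   537.1 -175.1   10.3]
 [ 190.   330.   497.  -187.9   26.5]]
```

View pics/side0a.png

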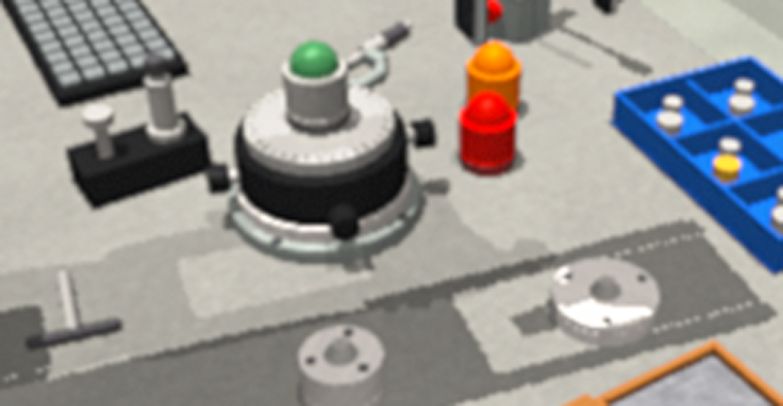

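View pics/side0b.png

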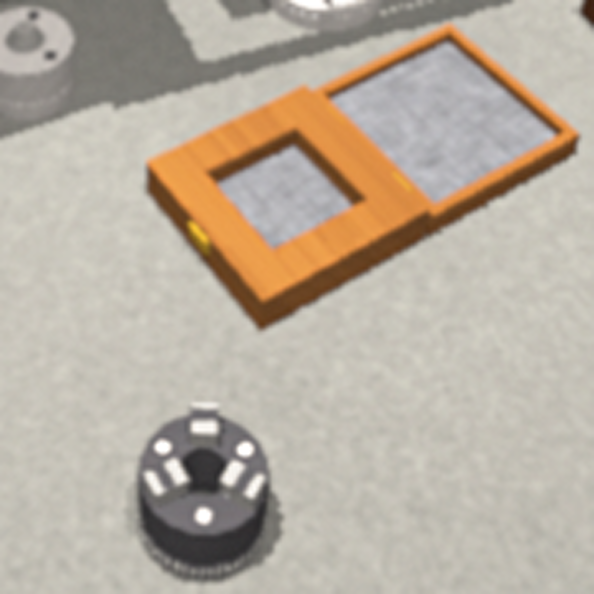

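View pics/scene0a.png

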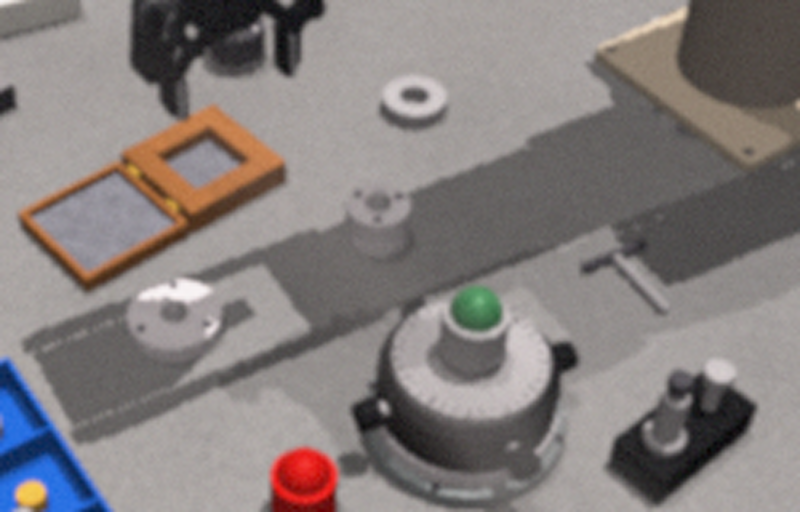

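```bash
cat >> h.py <<'E'
from scipy.optimize import least_squares
def cloud(n,tag):
    im,d,T=load(tag); v,u=np.mgrid[0:420,0:560]; uv=np.c_[u.ravel(),v.ravel()]; o,r=ray(n,uv,T); D=d.ravel()
    P=(o+r*D[:,None])*1000; P[D==0]=np.nan; return P.reshape(420,560,3),im
def circ(P,c0,r,zl,zh,slack=12):
    Q=P.reshape(-1,3); Q=Q[np.isfinite(Q[:,0])]; c=np.array(c0,float)
    for k in range(6):
        rr=np.hypot(*(Q[:,:2]-c).T); m=(Q[:,2]>zl)&(Q[:,2]<zh)&(abs(rr-r)<(slack if k<3 else 6))
        q=Q[m,:2]
        if len(q)<6: return c,len(q),None
        s=least_squares(lambda x:np.hypot(*(q-x).T)-r,c,loss='soft_l1',f_scale=1.5); c=s.x
    return c.round(1),len(q),np.abs(s.fun).mean().round(2)
E
python3 - <<'E'
from h import *
for n in ['scene','side','wrist']:
    P,im=cloud(n,n+'0'); print(n)
    for nm,c,r,zl,zh in [('std',(520,190),25,92,130),('tt',(520,190),60,70,83),('riser',(448,-15),29,6,37),('low',(655,-18),40,4,17),('chuck',(425,-310),29,6,41),('spin body',(417,318),11,46,78),('pin head',(361,305),12,66,73)]:
        print(nm,circ(P,c,r,zl,zh))
    for nm,c,r,z in [('std dome',(520,190),14,0),('riser',(448,-15),26,0),('tt',(520,190),58,0)]:
        Q=P.reshape(-1,3); rr=np.hypot(*(Q[:,:2]-c).T); m=(rr<r)&(Q[:,2]>20); print(nm,'z pct',np.nanpercentile(Q[m,2],[50,90,98]).round(1) if m.any() else None)
E
```

```text
scene
std (array([517.6, 193.9]), 228, np.float64(0.84))
tt (array([519., 195.]), 346, np.float64(2.32))
riser (array([448.6, -19.5]), 156, np.float64(1.17))
low (array([656.5, -22.2]), 91, np.float64(1.02))
chuck (array([ 416.6, -311.6]), 149, np.float64(1.53))
spin body (array([417.1, 310.1]), 84, np.float64(0.88))
pin head (array([362.4, 303.7]), 42, np.float64(1.92))
std dome z pct [149.7 152.5 154.2]
riser z pct [39.6 45.2 51.1]
tt z pct [ 86.1 141.  150.8]
side
std (array([514.2, 196.9]), 333, np.float64(0.94))
tt (array([513.8, 196.3]), 369, np.float64(1.79))
riser (array([445.6, -16.6]), 326, np.float64(0.73))
low (array([653.6, -18.9]), 175, np.float64(0.78))
chuck (array([ 413.5, -310. ]), 513, np.float64(0.49))
spin body (array([414.1, 291.5]), 87, np.float64(2.21))
pin head (array([362.2, 303.2]), 41, np.float64(1.89))
std dome z pct [144.3 150.7 151.8]
riser z pct [39.4 45.3 50.1]
tt z pct [ 84.7 136.3 148.8]
wrist
std (array([520., 190.]), 0, None)
tt (array([515., 192.]), 1926, np.float64(2.78))
riser (array([446.4, -16.8]), 609, np.float64(0.26))
low (array([655.6, -19.4]), 133, np.float64(0.14))
chuck (array([ 425., -310.]), 0, None)
spin body (array([417., 318.]), 0, None)
pin head (array([361., 305.]), 0, None)
std dome z pct None
riser z pct [40.6 46.6 50.7]
tt z pct [83.5 85.8 86.6]
```

arm_command(
  plan=[
    {"dr": [0,0,0],"travel": [45,-20,-20],"jaw": 85},
    {"dr": [0,0,0],"travel": [90,-40,-40],"jaw": 85},
    {"dr": [0,0,0],"travel": [135,-60,-40],"jaw": 85},
    {"dr": [0,0,0],"travel": [180,-80,-40],"jaw": 85},
    {"dr": [0,0,0],"travel": [193,-84,-40],"jaw": 85},
    {"dr": [0,0,0],"travel": [193,-84,-40],"jaw": 85},
    {"dr": [0,0,0],"travel": [193,-84,-40],"jaw": 85},
    {"dr": [0,0,0],"travel": [193,-84,-40],"jaw": 85},
  ],
)

```text
time_s: 0.95
tcp_pos: [0.5163, 0.192, 0.259]
eef_rot: [0.0, 0.707, 0.707, -0.0]
ft_force: [-0.6, -0.6, 0.0]
finger_gap: 0.996
```

Run:
```python
from h import *
shot('wrist','w1'); s=get_state(); print(s['tcp_pos'],s['eef_rot'])
P,im=cloud('wrist','w1')
for nm,c,r,zl,zh in [('std',(516,195),25,92,130),('tt',(516,195),60,70,83),('std top',(516,195),23,131,136)]: print(nm,circ(P,c,r,zl,zh))
P,im=cloud('wrist','wrist0')
print(np.nanpercentile(P[300:340,210:245,2],[10,50,90]))
```

```text
[0.51642537 0.19183746 0.2590421 ] [ 3.88886636e-05  7.07654447e-01  7.06558637e-01 -2.71791030e-04]
std (array([516.3, 196.3]), 312, np.float64(0.19))
tt (array([516.5, 202.4]), 1921, np.float64(2.73))
std top (array([516.3, 196.2]), 947, np.float64(1.37))
[10.06781256 11.09103823 18.16890648]
```

View pics/w1.png

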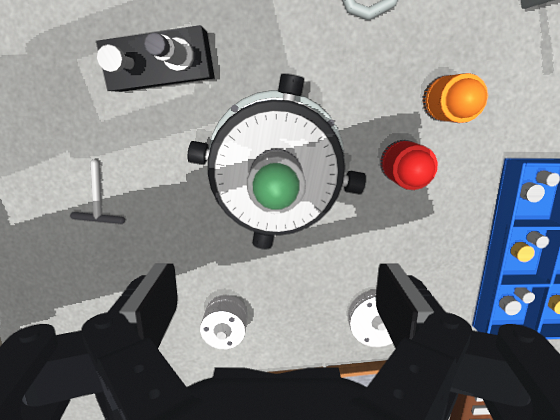

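arm_command(
  plan=[
    {"dr": [0,0,0],"travel": [4,0,40],"jaw": 85},
    {"dr": [0,0,0],"travel": [4,0,80],"jaw": 85},
    {"dr": [0,0,0],"travel": [4,0,110],"jaw": 85},
    {"dr": [0,0,0],"travel": [4,0,130],"jaw": 85},
    {"dr": [0,0,0],"travel": [4,0,138],"jaw": 85},
    {"dr": [0,0,0],"travel": [4,0,138],"jaw": 85},
    {"dr": [0,0,0],"travel": [4,0,138],"jaw": 45},
    {"dr": [0,0,0],"travel": [4,0,138],"jaw": 40},
  ],
  grip_force=90,
)

```text
time_s: 1.8
tcp_pos: [0.5173, 0.1971, 0.1232]
eef_rot: [0.001, 0.707, 0.707, 0.001]
ft_force: [-0.5, 0.1, 0.7]
finger_gap: 0.686
```

arm_command(
  plan=[
    {"dr": [0,0,0],"travel": [0,0,0],"jaw": 30},
    {"dr": [0,0,0],"travel": [0,0,0],"jaw": 30},
    {"dr": [0,0,0],"travel": [0,0,0],"jaw": 30},
    {"dr": [0,0,0],"travel": [0,0,0],"jaw": 30},
    {"dr": [0,0,0],"travel": [0,0,0],"jaw": 30},
    {"dr": [0,0,0],"travel": [0,0,-5],"jaw": 30},
    {"dr": [0,0,0],"travel": [0,0,-10],"jaw": 30},
    {"dr": [0,0,0],"travel": [0,0,-15],"jaw": 30},
  ],
)

```text
time_s: 2.6
tcp_pos: [0.5157, 0.197, 0.1364]
eef_rot: [-0.0, 0.707, 0.707, -0.0]
ft_force: [0.2, -0.1, -3.8]
finger_gap: 0.394
```

Run:
```python
from h import *
s=get_state(); print(s['tcp_pos'],s['ft_force'],s['ft_torque'],s['finger_gap']*85.4)
shot('side','s2')
im=cv2.imread('pics/wrist0.png'); cv2.imwrite('pics/w0case.png',cv2.resize(im[240:370,160:380],None,fx=3.6,fy=3.6,interpolation=cv2.INTER_CUBIC))
```

```text
[0.51572981 0.19699303 0.13637104] [ 0.15598254 -0.13381565 -3.83243284] [-0.01197153 -0.03823032 -0.05789903] 33.630661975657866
```

View pics/w0case.png

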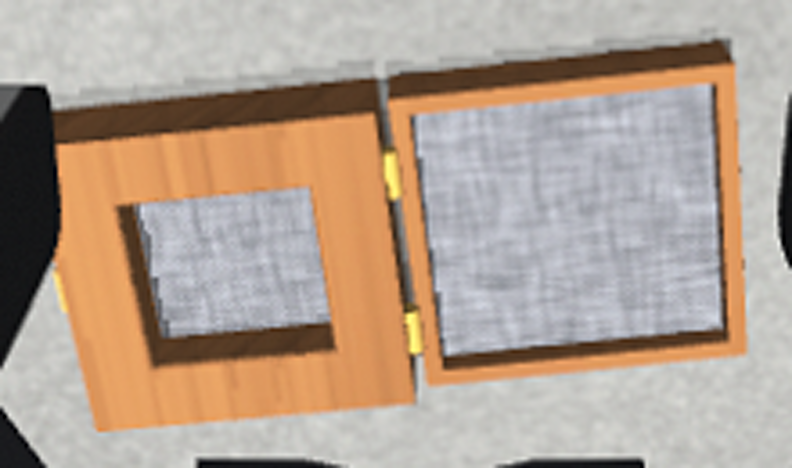

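View pics/s2.png

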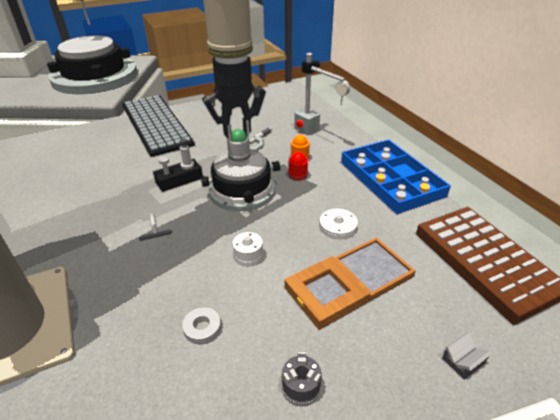

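Run:
```python
from h import *
im=cv2.imread('pics/s2.png'); cv2.imwrite('pics/s2a.png',cv2.resize(im[80:220,170:310],None,fx=4.2,fy=4.2,interpolation=cv2.INTER_CUBIC))
s=get_state(); print(s['finger_gap'],s['ft_force'])
shot('wrist','w2')
```

```text
0.39088948321641154 [ 1.05629333  0.60859281 -2.5917964 ]
```

View pics/s2a.png

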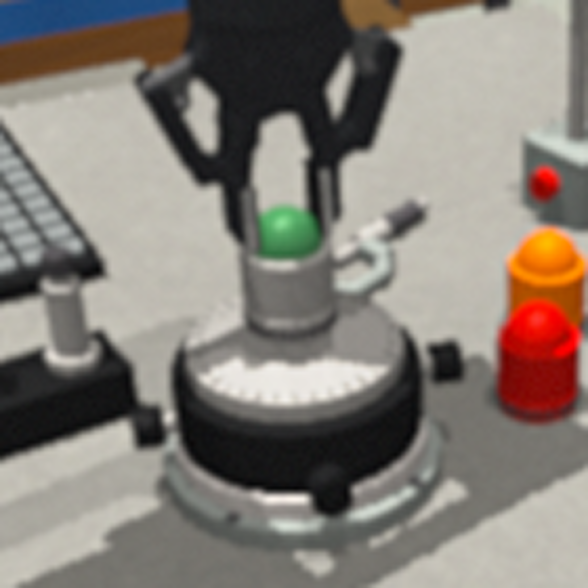

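View pics/w2.png

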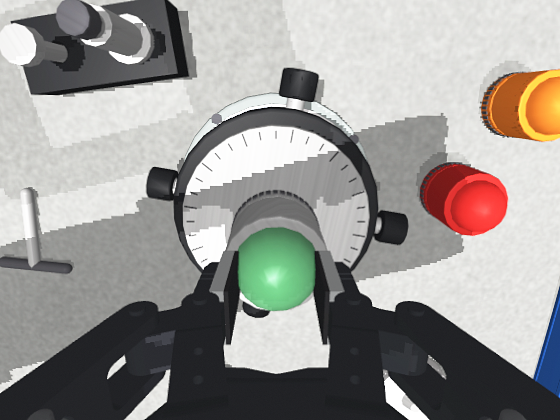

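Run:
```python
from h import *
P,im=cloud('side','s2')
Q=P.reshape(-1,3); rr=np.hypot(*(Q[:,:2]-(515,196)).T); m=(rr<18)&(Q[:,2]<170)&(Q[:,2]>90); print(np.percentile(Q[m,2],[50,90,95,99]))
for z in range(86,175,4):
    mm=(rr<60)&(abs(Q[:,2]-z)<2); 
    if mm.sum()>3: print(z,mm.sum(),Q[mm].min(0).round(),Q[mm].max(0).round())
P,im=cloud('wrist','w2')
for px in [(275,260),(275,240),(275,215),(228,270),(322,270),(235,300),(318,300),(230,340),(325,340),(275,195)]: print(px,P[px[1],px[0]].round(1))
```

```text
[159.52121514 164.48524584 164.93337859 169.2095867 ]
86 365 [456. 136.  84.] [571. 253.  88.]
98 16 [489. 171.  97.] [534. 197. 100.]
102 30 [488. 171. 100.] [534. 195. 104.]
106 40 [488. 170. 104.] [534. 206. 108.]
110 38 [489. 170. 108.] [537. 195. 112.]
114 34 [489. 171. 112.] [538. 195. 116.]
118 37 [488. 169. 116.] [532. 199. 120.]
122 26 [490. 171. 120.] [532. 202. 124.]
126 36 [489. 169. 124.] [533. 199. 128.]
130 33 [489. 171. 128.] [532. 197. 132.]
134 36 [489. 170. 132.] [532. 197. 136.]
138 36 [489. 171. 136.] [533. 195. 140.]
142 41 [489. 170. 141.] [538. 204. 144.]
146 64 [490. 170. 144.] [536. 198. 148.]
150 37 [490. 176. 148.] [534. 199. 152.]
154 43 [486. 177. 152.] [536. 201. 156.]
158 58 [485. 178. 156.] [543. 211. 160.]
162 78 [484. 181. 160.] [543. 208. 164.]
166 37 [484. 184. 164.] [544. 206. 168.]
170 33 [484. 184. 168.] [544. 207. 172.]
174 24 [483. 184. 172.] [543. 204. 176.]
(275, 260) [516.  208.1 164.3]
(275, 240) [516.  213.5 156.2]
(275, 215) [516.  221.1 145.4]
(228, 270) [497.8 207.5 171.9]
(322, 270) [534.  208.4 173.7]
(235, 300) [499.8 193.  170.2]
(318, 300) [533.4 193.2 170.5]
(230, 340) [499.8 187.5 187.7]
(325, 340) [534.2 187.7 187.9]
(275, 195) [515.9 221.3 112.1]
```

Run:
```python
from h import *
im=cv2.imread('pics/w2.png'); cv2.imwrite('pics/w2a.png',cv2.resize(im[170:370,160:400],None,fx=3.3,fy=3.3,interpolation=cv2.INTER_CUBIC))
P,im=cloud('wrist','w2')
for c in (236,238,241,244,314,316): print(c,[tuple(P[r,c].round(0)) for r in range(240,345,12)])
shot('scene','c2'); im=cv2.imread('pics/c2.png'); cv2.imwrite('pics/c2a.png',cv2.resize(im[150:290,270:410],None,fx=4.2,fy=4.2,interpolation=cv2.INTER_CUBIC))
```

```text
236 [(np.float64(498.0), np.float64(210.0), np.float64(147.0)), (np.float64(499.0), np.float64(207.0), np.float64(155.0)), (np.float64(500.0), np.float64(206.0), np.float64(163.0)), (np.float64(500.0), np.float64(201.0), np.float64(165.0)), (np.float64(500.0), np.float64(196.0), np.float64(166.0)), (np.float64(500.0), np.float64(192.0), np.float64(168.0)), (np.float64(500.0), np.float64(186.0), np.float64(169.0)), (np.float64(477.0), np.float64(58.0), np.float64(-0.0)), (np.float64(476.0), np.float64(43.0), np.float64(-0.0))]
238 [(np.float64(499.0), np.float64(210.0), np.float64(148.0)), (np.float64(500.0), np.float64(207.0), np.float64(155.0)), (np.float64(500.0), np.float64(202.0), np.float64(157.0)), (np.float64(500.0), np.float64(197.0), np.float64(158.0)), (np.float64(500.0), np.float64(192.0), np.float64(160.0)), (np.float64(500.0), np.float64(187.0), np.float64(161.0)), (np.float64(479.0), np.float64(72.0), np.float64(0.0)), (np.float64(479.0), np.float64(58.0), np.float64(0.0)), (np.float64(479.0), np.float64(44.0), np.float64(1.0))]
241 [(np.float64(501.0), np.float64(210.0
[... 1364 characters left out ...]
.0)), (np.float64(554.0), np.float64(72.0), np.float64(1.0)), (np.float64(554.0), np.float64(59.0), np.float64(1.0)), (np.float64(555.0), np.float64(44.0), np.float64(1.0))]
316 [(np.float64(535.0), np.float64(210.0), np.float64(147.0)), (np.float64(534.0), np.float64(207.0), np.float64(154.0)), (np.float64(533.0), np.float64(204.0), np.float64(160.0)), (np.float64(533.0), np.float64(199.0), np.float64(161.0)), (np.float64(533.0), np.float64(194.0), np.float64(162.0)), (np.float64(533.0), np.float64(189.0), np.float64(164.0)), (np.float64(556.0), np.float64(73.0), np.float64(1.0)), (np.float64(556.0), np.float64(58.0), np.float64(1.0)), (np.float64(557.0), np.float64(44.0), np.float64(0.0))]
```

View pics/w2a.png

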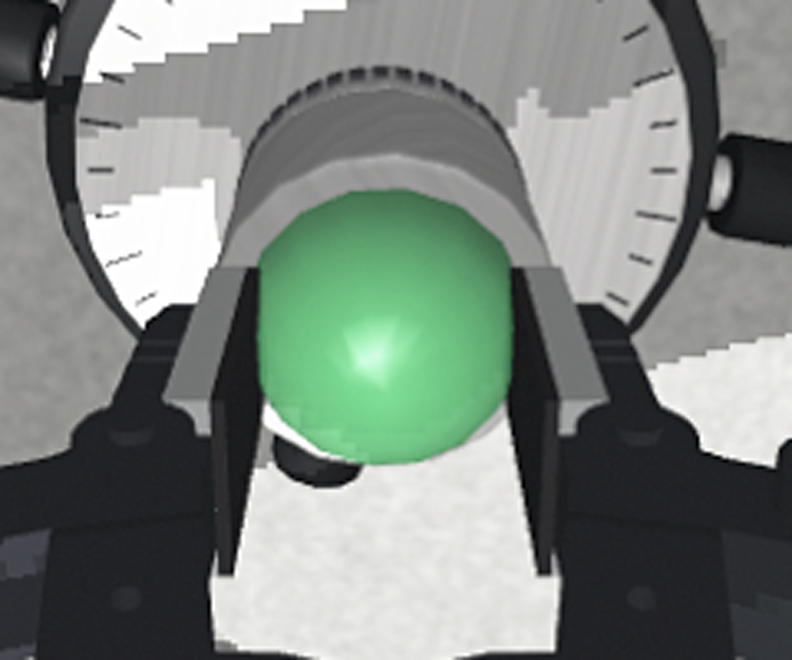

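View pics/c2a.png

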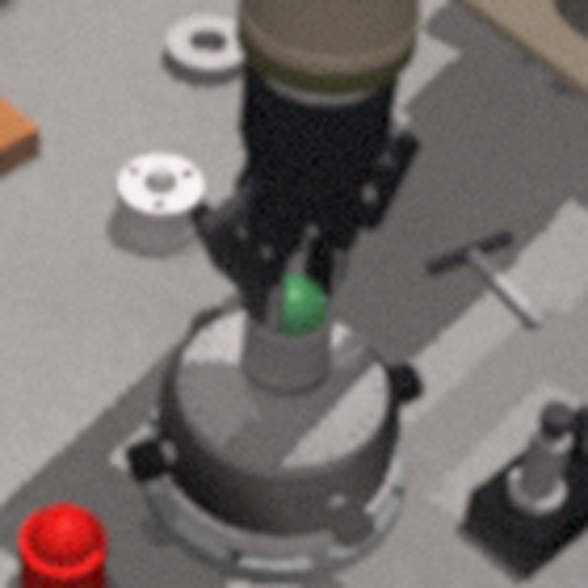

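Run:
```python
from h import *
for t in ['wrist0','w1','w2']:
    P,im=cloud('wrist',t); _,d,T=load(t)
    Tc=np.array(camera_params('wrist')['tool_from_camera']); TT=T@np.linalg.inv(Tc); tcp=TT[:3,3]*1000; print(t,tcp.round(1))
    Q=(P-tcp)@TT[:3,:3]
    m=np.isfinite(Q[...,0])&(abs(Q[...,1])<60)&(Q[...,2]<25)&(Q[...,2]>-80)&(Q[...,0]<14)
    v,u=np.nonzero(m); q=Q[m]; 
    for side in(-1,1):
        k=(q[:,1]*side>10); i=np.argsort(-q[k][:,2])[:400:40]; print(side,np.c_[u[k][i],v[k][i],q[k][i].round(1)])
```

```text
wrist0 [5.995e+02 1.000e-01 2.183e+02]
-1 [[174.  273.    3.6 -42.9 -24.5]
 [174.  287.   -1.7 -42.8 -26.7]
 [175.  306.  -10.1 -42.8 -28.1]
 [155.  263.   10.4 -48.9 -28.9]
 [153.  264.   10.4 -49.4 -29.8]
 [174.  307.   -9.  -42.4 -30.6]
 [155.  264.   11.1 -48.  -31.2]
 [169.  275.    6.6 -42.6 -31.8]
 [168.  274.    7.4 -42.8 -32.4]
 [160.  267.   10.8 -45.4 -33. ]]
1 [[376.  294.   -6.4  43.2 -24.5]
 [377.  305.  -10.3  43.4 -26.9]
 [377.  300.   -7.1  42.8 -28. ]
 [381.  267.    8.8  42.7 -28.9]
 [392.  264.   10.5  46.8 -29.7]
 [381.  279.    4.2  42.7 -30.5]
 [381.  289.    0.   42.9 -31.2]
 [410.  275.    6.6  53.8 -31.7]
 [381.  293.   -1.1  42.6 -32.4]
 [385.  268.   10.4  43.  -33. ]]
w1 [516.3 192.  259. ]
-1 [[174.  270.    5.2 -42.7 -24.8]
 [174.  278.    2.6 -42.4 -26.9]
 [172.  263.   10.  -42.3 -27.9]
 [156.  263.   10.4 -48.4 -28.9]
 [155.  263.   10.8 -48.5 -29.7]
 [167.  264.   10.8 -43.5 -30.5]
 [173.  307.   -8.6 -42.6 -31. ]
 [169.  267.   10.1 -42.3 -31.7]
 [170.  280.    4.7 -42.3 -32.3]
 [169.  285.    2.8 -42.6 -33.1]]
1 [[376.  287.   -3.   42.9 -24.5]
 [
[... 285 characters left out ...]
.  -33. ]]
w2 [516.3 197.1 137.5]
-1 [[236.  218.   11.1 -21.9  24.8]
 [230.  236.    8.8 -22.7   4.3]
 [236.  238.   13.1 -18.1  -8.8]
 [236.  241.   12.  -18.1  -9.6]
 [229.  247.    9.1 -21.4  -9.9]
 [243.  242.   11.8 -14.9 -10.2]
 [238.  240.   12.8 -17.1 -10.4]
 [232.  241.   12.5 -19.8 -10.8]
 [241.  245.   10.9 -15.7 -11.6]
 [248.  242.   13.6 -12.2 -14.4]]
1 [[314.  217.   11.7  21.   24.9]
 [319.  232.   13.2  20.6  -1.3]
 [325.  246.    9.2  22.6  -8.7]
 [321.  248.    8.4  20.8  -9.2]
 [319.  238.   13.5  19.6  -9.5]
 [318.  247.    9.1  19.3  -9.8]
 [313.  241.   12.2  16.9 -10.1]
 [310.  242.   11.9  15.5 -10.5]
 [308.  243.   12.3  14.4 -12.6]
 [312.  248.   11.3  15.9 -15.6]]
```

arm_command(
  plan=[
    {"dr": [0,0,0],"travel": [0,0,4],"jaw": 30},
    {"dr": [0,0,0],"travel": [0,0,8],"jaw": 30},
    {"dr": [0,0,0],"travel": [0,0,11],"jaw": 30},
    {"dr": [0,0,0],"travel": [0,0,14],"jaw": 30},
    {"dr": [0,0,0],"travel": [0,0,15],"jaw": 30},
    {"dr": [0,0,0],"travel": [0,0,15],"jaw": 30},
    {"dr": [0,0,0],"travel": [0,0,15],"jaw": 85},
    {"dr": [0,0,0],"travel": [0,0,15],"jaw": 85},
  ],
)

```text
time_s: 3.55
tcp_pos: [0.5164, 0.1971, 0.1215]
eef_rot: [0.0, 0.707, 0.707, 0.0]
ft_force: [-0.0, 0.1, 0.3]
finger_gap: 0.717
```

arm_command(
  plan=[
    {"dr": [0,0,0],"travel": [0,0,0],"jaw": 85},
    {"dr": [0,0,0],"travel": [0,0,0],"jaw": 85},
    {"dr": [0,0,0],"travel": [0,0,0],"jaw": 85},
    {"dr": [0,0,0],"travel": [0,0,0],"jaw": 85},
    {"dr": [0,0,0],"travel": [0,0,0],"jaw": 85},
    {"dr": [0,0,0],"travel": [0,0,10],"jaw": 85},
    {"dr": [0,0,0],"travel": [0,0,20],"jaw": 85},
    {"dr": [0,0,0],"travel": [0,0,20],"jaw": 85},
  ],
)

```text
time_s: 4.35
tcp_pos: [0.5143, 0.1965, 0.0986]
eef_rot: [-0.001, 0.707, 0.707, -0.002]
ft_force: [-0.3, 0.8, 0.5]
finger_gap: 0.998
```

Run:
```python
from h import *
shot('wrist','w3');shot('side','s3');s=get_state(); print(s['tcp_pos'],s['ft_force'],s['finger_gap'])
for n,t in (('wrist','w3'),('side','s3')):
    P,im=cloud(n,t); print(circ(P,(516,196),25,92,130)); Q=P.reshape(-1,3); rr=np.hypot(*(Q[:,:2]-(516,196)).T); m=(rr<18)&(Q[:,2]<170)&(Q[:,2]>90); print(np.percentile(Q[m,2],[50,90,95,99]))
cv2.imwrite('pics/s3a.png',cv2.resize(im[80:220,170:310],None,fx=4.2,fy=4.2,interpolation=cv2.INTER_CUBIC))
```

```text
[0.51533496 0.19684448 0.10035057] [-0.9171341   0.27151081  0.04899648] 0.9980001403682781
(array([515.6, 196.5]), 2735, np.float64(0.22))
[149.07232165 152.46914149 152.8823186  153.43352658]
(array([514. , 197.1]), 332, np.float64(1.01))
[145.67117186 150.51166741 151.26785142 151.97112661]
```

View pics/w3.png

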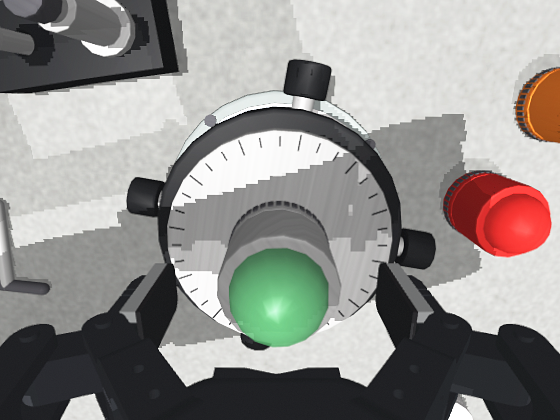

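View pics/s3a.png

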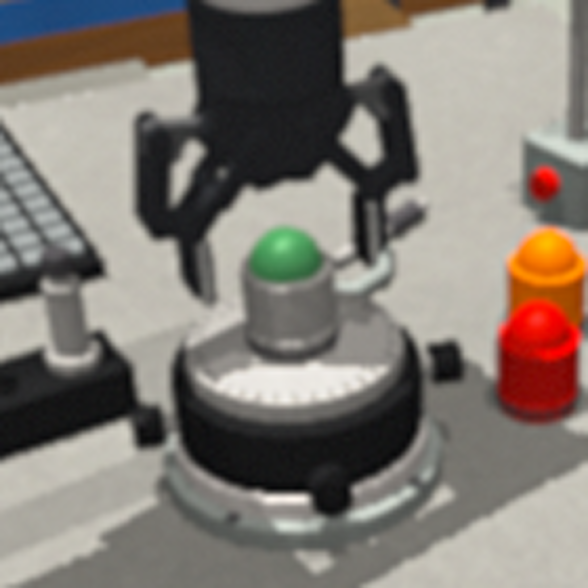

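Run:
```python
from h import *
_,_,T=load('side0')
for x,px in ((471,(170+210/4.2,80+300/4.2)),(561,(170+375/4.2,80+262/4.2))):
  for z in (110,118,126,134): print(x,z,proj('side',np.array([x,196,z])/1000,T),px)
```

```text
471 110 [[220.2967356  155.17924592]] (220.0, 151.42857142857144)
471 118 [[219.93487648 152.08745869]] (220.0, 151.42857142857144)
471 126 [[219.56920709 148.96212072]] (220.0, 151.42857142857144)
471 134 [[219.19966944 145.80270328]] (220.0, 151.42857142857144)
561 110 [[257.57433964 146.01441562]] (259.2857142857143, 142.38095238095238)
561 118 [[257.4193784  142.96858342]] (259.2857142857143, 142.38095238095238)
561 126 [[257.26283164 139.89075044]] (259.2857142857143, 142.38095238095238)
561 134 [[257.10467592 136.78042893]] (259.2857142857143, 142.38095238095238)
```

arm_command(
  plan=[
    {"dr": [0,0,0],"travel": [0,0,8],"jaw": 85},
    {"dr": [0,0,0],"travel": [0,0,16],"jaw": 85},
    {"dr": [0,0,0],"travel": [0,0,16],"jaw": 45},
    {"dr": [0,0,0],"travel": [0,0,16],"jaw": 40},
    {"dr": [0,0,0],"travel": [0,0,16],"jaw": 40},
    {"dr": [0,0,0],"travel": [0,0,16],"jaw": 40},
    {"dr": [0,0,0],"travel": [0,0,16],"jaw": 40},
    {"dr": [0,0,0],"travel": [0,0,16],"jaw": 40},
  ],
  grip_force=90,
)

```text
time_s: 5.25
tcp_pos: [0.5163, 0.1971, 0.0857]
eef_rot: [0.0, 0.707, 0.707, 0.0]
ft_force: [-0.1, -0.3, 2.0]
finger_gap: 0.562
```

Run:
```python
from h import *
shot('wrist','w4');shot('side','s4');s=get_state(); print(s['tcp_pos'],s['ft_force'],s['finger_gap']*85.4)
im,_,_=load('s4')
cv2.imwrite('pics/s4a.png',cv2.resize(im[80:220,170:310],None,fx=4.2,fy=4.2,interpolation=cv2.INTER_CUBIC))
```

```text
[0.51638242 0.19713921 0.08577879] [0.05163872 0.67151849 3.73037894] 48.11463042657202
```

View pics/s4a.png

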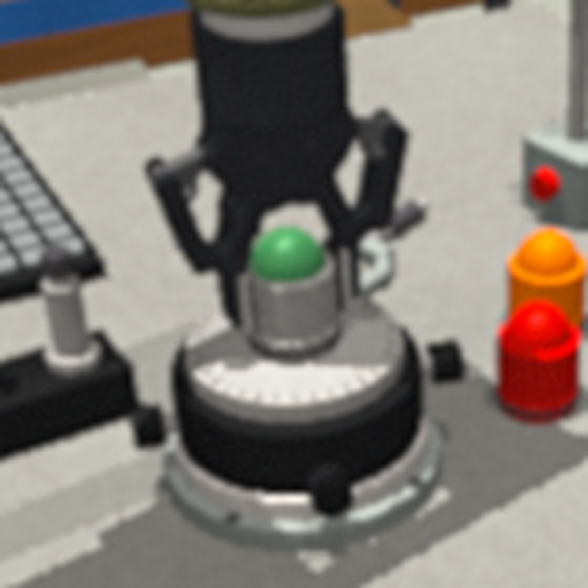

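View pics/w4.png

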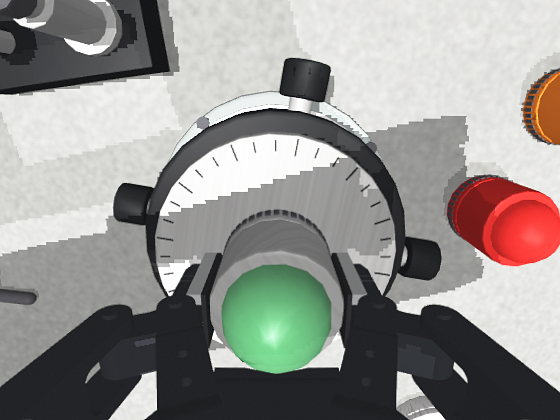

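arm_command(
  plan=[
    {"dr": [0,0,0],"travel": [0,0,0],"jaw": 58},
    {"dr": [0,0,0],"travel": [0,0,0],"jaw": 58},
    {"dr": [0,0,0],"travel": [0,0,-6],"jaw": 58},
    {"dr": [0,0,0],"travel": [0,0,-6],"jaw": 40},
    {"dr": [0,0,0],"travel": [0,0,-6],"jaw": 40},
    {"dr": [0,0,0],"travel": [0,0,-6],"jaw": 40},
    {"dr": [0,0,0],"travel": [0,0,-6],"jaw": 40},
    {"dr": [0,0,0],"travel": [0,0,-6],"jaw": 40},
  ],
  grip_force=90,
)

```text
time_s: 6.15
tcp_pos: [0.5167, 0.1972, 0.0928]
eef_rot: [0.0, 0.707, 0.707, 0.001]
ft_force: [-1.8, 0.0, 7.1]
finger_gap: 0.559
```

arm_command(
  plan=[
    {"dr": [0,0,0],"travel": [0,0,-5],"jaw": 40},
    {"dr": [0,0,0],"travel": [0,0,-10],"jaw": 40},
    {"dr": [0,0,0],"travel": [0,0,-18],"jaw": 40},
    {"dr": [0,0,0],"travel": [0,0,-30],"jaw": 40},
    {"dr": [0,0,0],"travel": [0,0,-45],"jaw": 40},
    {"dr": [0,0,0],"travel": [0,0,-60],"jaw": 40},
    {"dr": [0,0,0],"travel": [-15,0,-65],"jaw": 40},
    {"dr": [0,0,0],"travel": [-30,0,-65],"jaw": 40},
  ],
)

```text
time_s: 6.95
tcp_pos: [0.517, 0.1665, 0.1583]
eef_rot: [0.001, 0.707, 0.707, 0.001]
ft_force: [-0.9, 0.0, -3.7]
finger_gap: 0.56
```

Run:
```python
from h import *
shot('side','s5');s=get_state(); print(s['tcp_pos'],s['ft_force'],s['finger_gap']*85.4)
P,im=cloud('side','s5'); print(circ(P,(516,167),25,155,190)); Q=P.reshape(-1,3); rr=np.hypot(*(Q[:,:2]-(514,167)).T); m=(rr<18)&(Q[:,2]>90); print(np.percentile(Q[m,2],[1,5,50,90]))
cv2.imwrite('pics/s5a.png',cv2.resize(im[40:220,170:310],None,fx=3.3,fy=3.3,interpolation=cv2.INTER_CUBIC))
```

```text
[0.51649975 0.16380326 0.1570196 ] [ 0.89136828 -1.09261831 -4.59053357] 47.87929687661101
(array([515.5, 166.4]), 372, np.float64(1.16))
[200.27035805 204.36549716 248.73388163 280.07638271]
```

View pics/s5a.png

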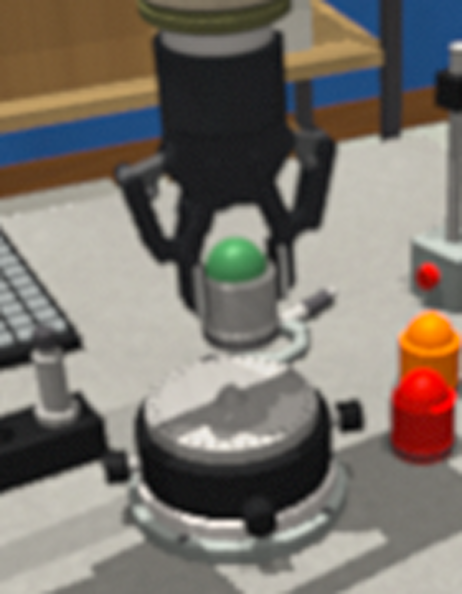

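Run:
```python
from h import *
_,d,T=load('wrist0')
c=np.array([(118,205),(310,187),(335,348),(155,365)])/3.6+(160,240)
X=at_z('wrist',c,.026,T)*1000; print(X.round(1),X.mean(0), np.linalg.norm(X-np.roll(X,1,0),axis=1), np.degrees(np.arctan2(*(X[1]-X[0])[[1,0]])))
# side
_,d,T=load('side0')
c=np.array([(212,177),(297,130),(365,197),(277,247)])/3.3+(240,230)
# first three are top edge; last is pocket floor
X=at_z('side',c,.026,T)*1000; print(X.round(1), np.linalg.norm(X-np.roll(X,1,0),axis=1), (X[0]+X[2])/2)
```

```text
[[ 503.6 -143.1   26. ]
 [ 565.2 -136.2   26. ]
 [ 572.  -197.2   26. ]
 [ 511.5 -204.4   26. ]] [ 538.05910271 -170.2235449    26.        ] [61.8341815  62.02296142 61.34261118 60.93636273] 6.38624930391629
[[ 502.1 -151.7   26. ]
 [ 561.2 -141.9   26. ]
 [ 569.5 -199.8   26. ]
 [ 510.5 -208.2   26. ]] [57.15511403 59.97704109 58.42662733 59.66091217] [ 535.79873337 -175.72527292   26.        ]
```

arm_command(
  plan=[
    {"dr": [0,0,0],"travel": [-25,2,0],"jaw": 40},
    {"dr": [0,0,0],"travel": [-55,4,0],"jaw": 40},
    {"dr": [0,0,0],"travel": [-90,6,0],"jaw": 40},
    {"dr": [0,0,0],"travel": [-125,8,0],"jaw": 40},
    {"dr": [0,0,0],"travel": [-160,11,0],"jaw": 40},
    {"dr": [0,0,0],"travel": [-195,14,0],"jaw": 40},
    {"dr": [0,0,0],"travel": [-230,17,0],"jaw": 40},
    {"dr": [0,0,0],"travel": [-265,20,0],"jaw": 40},
  ],
)

```text
time_s: 7.8
tcp_pos: [0.5349, -0.1003, 0.1556]
eef_rot: [-0.001, 0.707, 0.707, -0.0]
ft_force: [1.4, -0.6, -3.7]
finger_gap: 0.558
```

arm_command(
  plan=[
    {"dr": [0,0,0],"travel": [-30,0,0],"jaw": 40},
    {"dr": [0,0,0],"travel": [-55,1,0],"jaw": 40},
    {"dr": [0,0,0],"travel": [-68,1,0],"jaw": 40},
    {"dr": [0,0,0],"travel": [-73,1,0],"jaw": 40},
    {"dr": [0,0,0],"travel": [-73,1,0],"jaw": 40},
    {"dr": [0,0,0],"travel": [-73,1,0],"jaw": 40},
    {"dr": [0,0,0],"travel": [-73,1,0],"jaw": 40},
    {"dr": [0,0,0],"travel": [-73,1,0],"jaw": 40},
  ],
)

```text
time_s: 8.6
tcp_pos: [0.5371, -0.17, 0.1563]
eef_rot: [-0.0, 0.707, 0.708, 0.0]
ft_force: [0.8, 0.1, -3.1]
finger_gap: 0.56
```

Run:
```python
from h import *
shot('wrist','w6');shot('side','s6');shot('scene','c6');s=get_state(); print(s['tcp_pos'],s['eef_rot'],s['ft_force'],s['finger_gap']*85.4)
im,_,_=load('w6'); cv2.imwrite('pics/w6a.png',cv2.resize(im,None,fx=1.4,fy=1.4,interpolation=cv2.INTER_CUBIC))
P,_=cloud('scene','c6'); print(circ(P,(538,-171),25,105,138))
P,_=cloud('side','s6'); print(circ(P,(538,-171),25,105,138))
P,_=cloud('scene','c6'); print('chuck scene',circ(P,(416,-311),29,6,41))
```

```text
[ 0.53710201 -0.17045981  0.15632838] [1.20180647e-05 7.06819066e-01 7.07394379e-01 1.79466377e-05] [ 0.72399213 -0.31825433 -3.16576127] 48.12254429781509
(array([ 538., -171.]), 0, None)
(array([ 538., -171.]), 0, None)
chuck scene (array([ 416.7, -312.2]), 124, np.float64(1.71))
```

View pics/w6a.png

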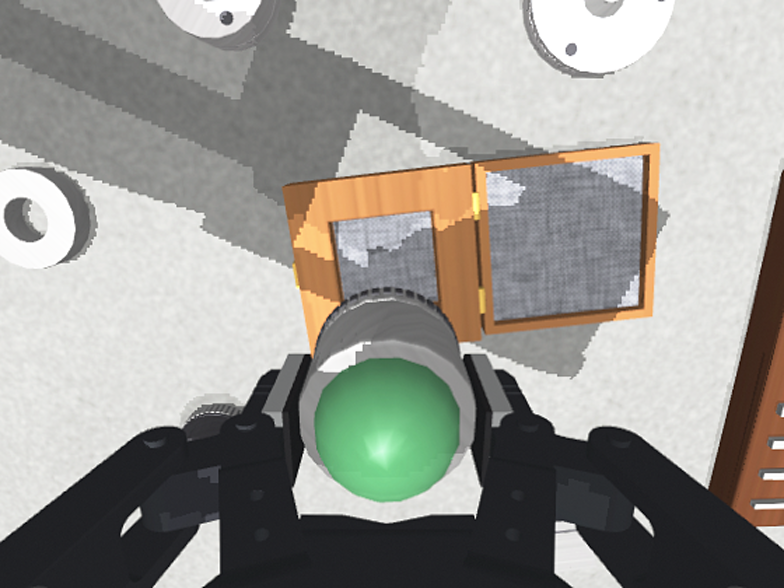

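View pics/s6.png

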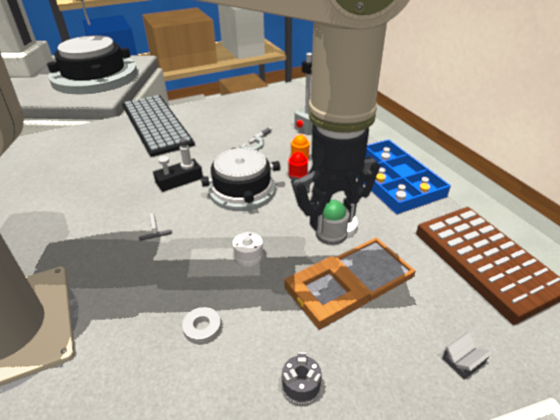

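Run:
```python
from h import *
_,d,T=load('w6')
X=at_z('wrist',np.array([(330,222),(433,210),(285,187),(472,163),(481,342)])/1.4,.026,T)*1000; print(X.round(1))
a=(X[1]-X[0]);L=np.hypot(*a[:2]);a/=L; n=np.array([a[1],-a[0],0]); print(L,np.degrees(np.arctan2(a[1],a[0])),(X[0]+X[1])/2+31*n)
print(np.linalg.norm(X[2]-X[3]),(X[2]+X[3])/2+55*n, (X[2]+X[4])/2)
P,_=cloud('side','s6'); Q=P.reshape(-1,3)
for z in range(130,225,5):
    m=(np.hypot(*(Q[:,:2]-(537,-171)).T)<45)&(abs(Q[:,2]-z)<2.5)
    if m.sum()>3: print(z,m.sum(),Q[m].min(0).round(),Q[m].max(0).round())
```

```text
[[ 503.7 -143.3   26. ]
 [ 564.6 -136.    26. ]
 [ 478.  -122.8   26. ]
 [ 586.3 -108.9   26. ]
 [ 597.9 -220.2   26. ]]
61.37606883375222 6.7905701480703 [ 537.80371523 -170.41746327   26.        ]
109.1371762872207 [ 538.65296011 -170.44636073   26.        ] [ 537.97591435 -171.48865411   26.        ]
150 37 [ 511. -196.  148.] [ 550. -163.  152.]
155 80 [ 510. -197.  153.] [ 554. -163.  157.]
160 84 [ 511. -197.  158.] [ 553. -163.  162.]
165 60 [ 512. -197.  163.] [ 556. -175.  167.]
170 56 [ 506. -196.  168.] [ 562. -176.  172.]
175 91 [ 500. -196.  173.] [ 571. -172.  177.]
180 95 [ 498. -197.  178.] [ 570. -165.  182.]
185 118 [ 498. -196.  183.] [ 574. -164.  187.]
190 115 [ 498. -196.  188.] [ 573. -164.  192.]
195 206 [ 498. -196.  193.] [ 573. -164.  197.]
200 140 [ 498. -190.  198.] [ 572. -161.  202.]
205 147 [ 499. -190.  203.] [ 573. -160.  207.]
210 162 [ 496. -188.  208.] [ 571. -161.  212.]
215 160 [ 496. -185.  213.] [ 581. -160.  217.]
220 112 [ 496. -185.  218.] [ 581. -159.  222.]
```

arm_command(
  plan=[
    {"dr": [0,0,0],"travel": [0,1,20],"jaw": 40},
    {"dr": [0,0,0],"travel": [0,1,45],"jaw": 40},
    {"dr": [0,0,0],"travel": [0,1,75],"jaw": 40},
    {"dr": [0,0,0],"travel": [0,1,100],"jaw": 40},
    {"dr": [0,0,0],"travel": [0,1,115],"jaw": 40},
    {"dr": [0,0,0],"travel": [0,1,125],"jaw": 40},
    {"dr": [0,0,0],"travel": [0,1,132],"jaw": 40},
    {"dr": [0,0,0],"travel": [0,1,135],"jaw": 40},
  ],
)

```text
time_s: 9.55
tcp_pos: [0.5384, -0.1711, 0.0215]
eef_rot: [0.0, 0.707, 0.707, 0.0]
ft_force: [0.1, 0.8, -3.5]
finger_gap: 0.558
```

arm_command(
  plan=[
    {"dr": [0,0,0],"travel": [0,0,1],"jaw": 40},
    {"dr": [0,0,0],"travel": [0,0,2],"jaw": 40},
    {"dr": [0,0,0],"travel": [0,0,3],"jaw": 40},
    {"dr": [0,0,0],"travel": [0,0,4],"jaw": 40},
    {"dr": [0,0,0],"travel": [0,0,4],"jaw": 40},
    {"dr": [0,0,0],"travel": [0,0,4],"jaw": 40},
    {"dr": [0,0,0],"travel": [0,0,4],"jaw": 40},
    {"dr": [0,0,0],"travel": [0,0,4],"jaw": 40},
  ],
)

```text
time_s: 10.35
tcp_pos: [0.5385, -0.1712, 0.0178]
eef_rot: [0.0, 0.707, 0.707, 0.0]
ft_force: [-0.6, -0.5, 2.3]
finger_gap: 0.556
```

Run:
```python
from h import *
shot('side','s7');s=get_state(); print(s['tcp_pos'],s['ft_force'])
im,_,_=load('s7')
cv2.imwrite('pics/s7a.png',cv2.resize(im[190:340,260:430],None,fx=4,fy=4,interpolation=cv2.INTER_CUBIC))
```

```text
[ 0.53845969 -0.17118795  0.01782831] [ 0.33183529 -0.47691889  2.32817668]
```

View pics/s7a.png

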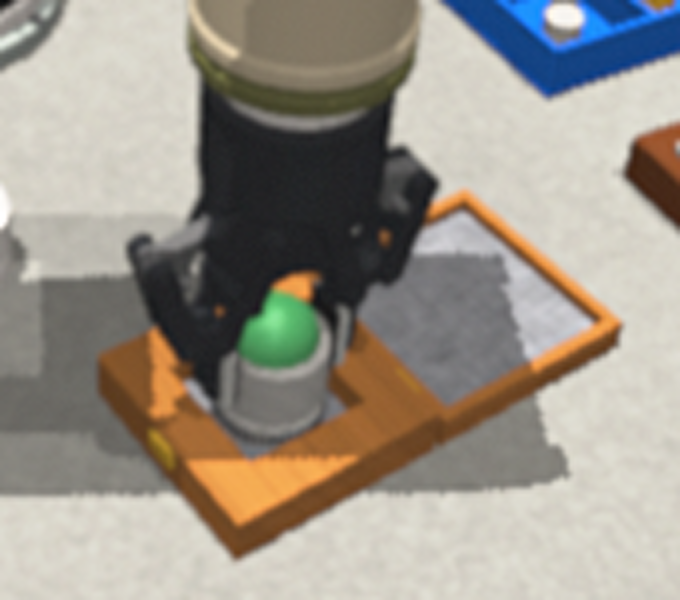

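arm_command(
  plan=[
    {"dr": [0,0,0],"travel": [0,0,0],"jaw": 60},
    {"dr": [0,0,0],"travel": [0,0,0],"jaw": 80},
    {"dr": [0,0,0],"travel": [0,0,0],"jaw": 85},
    {"dr": [0,0,0],"travel": [0,0,0],"jaw": 85},
    {"dr": [0,0,0],"travel": [0,0,0],"jaw": 85},
    {"dr": [0,0,0],"travel": [0,0,-30],"jaw": 85},
    {"dr": [0,0,0],"travel": [0,0,-70],"jaw": 85},
    {"dr": [0,0,0],"travel": [0,0,-110],"jaw": 85},
  ],
)

```text
time_s: 11.2
tcp_pos: [0.5373, -0.1707, 0.1278]
eef_rot: [-0.001, 0.707, 0.707, -0.0]
ft_force: [0.8, 0.1, 1.2]
finger_gap: 0.997
```

Run:
```python
from h import *
shot('wrist','w8');s=get_state(); print(s['tcp_pos'],s['ft_force'])
P,_=cloud('wrist','w8'); print(circ(P,(538,-171),25,28,55)); Q=P.reshape(-1,3);m=np.hypot(*(Q[:,:2]-(538,-171)).T)<10; print(np.nanpercentile(Q[m,2],[50,95]))
```

```text
[ 0.54148323 -0.17237202  0.13660545] [ 3.90050369 -1.80496552  5.5473902 ]
(array([ 538.8, -171.7]), 421, np.float64(0.14))
[ 76.99539099 214.88855611]
```

View pics/w8.png

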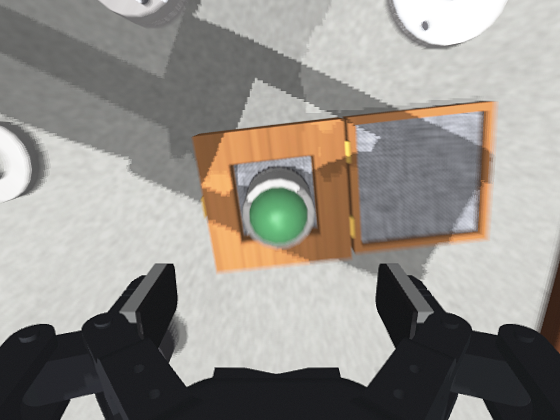

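arm_command(
  plan=[
    {"dr": [0,0,0],"travel": [35,-20,0],"jaw": 85},
    {"dr": [0,0,0],"travel": [70,-42,0],"jaw": 85},
    {"dr": [0,0,0],"travel": [105,-63,0],"jaw": 85},
    {"dr": [0,0,0],"travel": [138,-82,0],"jaw": 85},
    {"dr": [0,0,0],"travel": [154,-92,0],"jaw": 85},
    {"dr": [0,0,0],"travel": [154,-92,0],"jaw": 85},
    {"dr": [0,0,0],"travel": [154,-92,0],"jaw": 85},
    {"dr": [0,0,0],"travel": [154,-92,0],"jaw": 85},
  ],
)

```text
time_s: 12.05
tcp_pos: [0.4466, -0.0177, 0.1275]
eef_rot: [0.0, 0.707, 0.707, 0.0]
ft_force: [-1.3, -0.4, -0.8]
finger_gap: 0.997
```

Run:
```python
from h import *
shot('wrist','w9');s=get_state(); print(s['tcp_pos'],s['ft_force'])
P,_=cloud('wrist','w9'); print(circ(P,(446,-17),29,6,37)); Q=P.reshape(-1,3);r=np.hypot(*(Q[:,:2]-(446,-17)).T);
for a,b in((0,5),(15,27)): print(np.nanpercentile(Q[(r>a)&(r<b),2],[10,50,90]))
```

```text
[ 0.44654526 -0.01775476  0.12739051] [-0.07418158 -0.07701627  0.41041682]
(array([447.2, -17. ]), 385, np.float64(0.13))
[49.54174402 50.37573161 51.17399162]
[ 39.96421411 220.3275765  233.68404709]
```

View pics/w9.png

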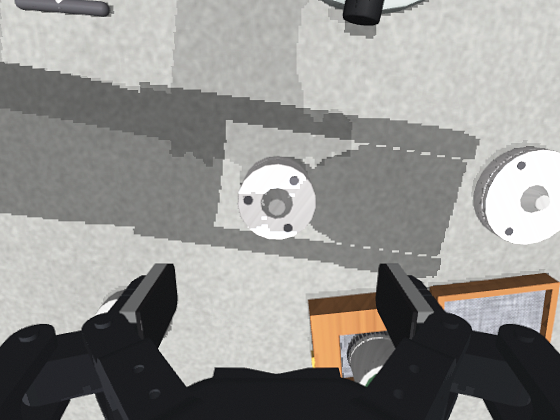

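arm_command(
  plan=[
    {"dr": [0,0,0],"travel": [0.7,0.5,40],"jaw": 85},
    {"dr": [0,0,0],"travel": [0.7,0.5,80],"jaw": 85},
    {"dr": [0,0,0],"travel": [0.7,0.5,110],"jaw": 85},
    {"dr": [0,0,0],"travel": [0.7,0.5,126],"jaw": 85},
    {"dr": [0,0,0],"travel": [0.7,0.5,133],"jaw": 85},
    {"dr": [0,0,0],"travel": [0.7,0.5,133],"jaw": 85},
    {"dr": [0,0,0],"travel": [0.7,0.5,133],"jaw": 50},
    {"dr": [0,0,0],"travel": [0.7,0.5,133],"jaw": 50},
  ],
)

```text
time_s: 12.9
tcp_pos: [0.4478, -0.0166, -0.0043]
eef_rot: [0.001, 0.707, 0.707, 0.001]
ft_force: [-5.1, 0.3, 1.6]
finger_gap: 0.69
```

arm_command(
  plan=[
    {"dr": [0,0,0],"travel": [0,0,0],"jaw": 50},
    {"dr": [0,0,0],"travel": [0,0,0],"jaw": 50},
    {"dr": [0,0,0],"travel": [0,0,0],"jaw": 50},
    {"dr": [0,0,0],"travel": [0,0,-10],"jaw": 50},
    {"dr": [0,0,0],"travel": [0,0,-25],"jaw": 50},
    {"dr": [0,0,0],"travel": [0,0,-55],"jaw": 50},
    {"dr": [0,0,0],"travel": [0,0,-85],"jaw": 50},
    {"dr": [0,0,0],"travel": [0,0,-115],"jaw": 50},
  ],
)

```text
time_s: 13.7
tcp_pos: [0.4463, -0.0162, 0.1113]
eef_rot: [0.0, 0.707, 0.707, 0.0]
ft_force: [1.4, -1.0, -1.8]
finger_gap: 0.652
```

Run:
```python
from h import *
shot('wrist','w10');shot('side','s10');s=get_state(); print(s['tcp_pos'],s['ft_force'],s['finger_gap']*85.4)
P,im=cloud('side','s10'); Q=P.reshape(-1,3)
cv2.imwrite('pics/s10a.png',cv2.resize(im[100:270,170:340],None,fx=3.5,fy=3.5,interpolation=cv2.INTER_CUBIC))
r=np.hypot(*(Q[:,:2]-(446,-17)).T); m=(r<33)&(Q[:,2]>40); print(np.percentile(Q[m,2],[0,1,3]), circ(P,(446,-17),29,115,140))
```

```text
[ 0.45000739 -0.01671438  0.11517262] [ 1.30075119  0.9294641  -1.94379982] 56.1505050779234
[119.77447268 122.32291369 125.70236856] (array([448.3, -16.3]), 266, np.float64(0.79))
```

View pics/s10a.png

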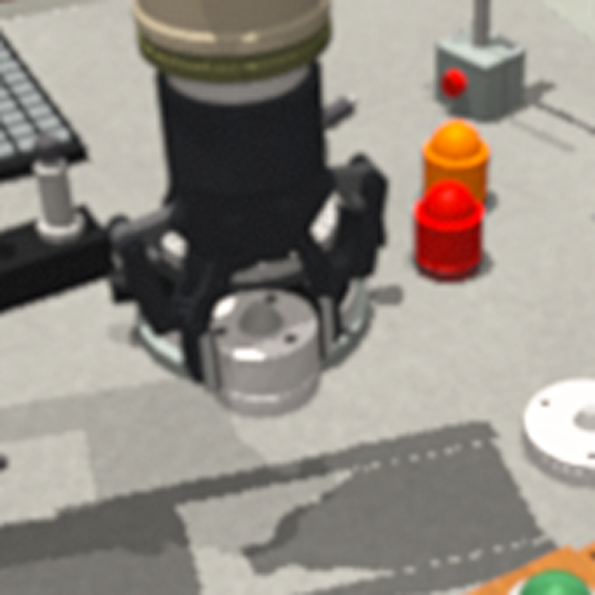

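View pics/w10.png

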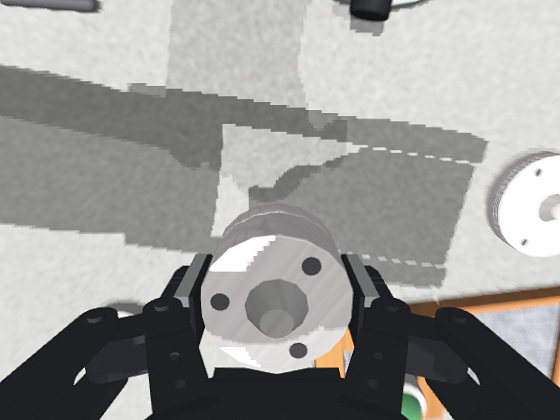

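arm_command(
  plan=[
    {"dr": [0,0,0],"travel": [25,8,-10],"jaw": 50},
    {"dr": [0,0,0],"travel": [60,20,-20],"jaw": 50},
    {"dr": [0,0,0],"travel": [95,31,-20],"jaw": 50},
    {"dr": [0,0,0],"travel": [130,42,-20],"jaw": 50},
    {"dr": [0,0,0],"travel": [165,54,-20],"jaw": 50},
    {"dr": [0,0,0],"travel": [195,64,-20],"jaw": 50},
    {"dr": [0,0,0],"travel": [213,69,-20],"jaw": 50},
    {"dr": [0,0,0],"travel": [213,69,-20],"jaw": 50},
  ],
)

```text
time_s: 14.6
tcp_pos: [0.5152, 0.199, 0.1288]
eef_rot: [-0.0, 0.706, 0.708, -0.0]
ft_force: [-0.2, -0.3, -2.5]
finger_gap: 0.656
```

arm_command(
  plan=[
    {"dr": [0,0,0],"travel": [0,0,0],"jaw": 50},
    {"dr": [0,0,0],"travel": [0,0,0],"jaw": 50},
    {"dr": [0,0,0],"travel": [0,0,8],"jaw": 50},
    {"dr": [0,0,0],"travel": [0,0,18],"jaw": 50},
    {"dr": [0,0,0],"travel": [0,0,26],"jaw": 50},
    {"dr": [0,0,0],"travel": [0,0,30],"jaw": 50},
    {"dr": [0,0,0],"travel": [0,0,30],"jaw": 50},
    {"dr": [0,0,0],"travel": [0,0,30],"jaw": 50},
  ],
)

```text
time_s: 15.4
tcp_pos: [0.5155, 0.1967, 0.0993]
eef_rot: [-0.0, 0.707, 0.707, -0.0]
ft_force: [0.1, -1.8, -2.1]
finger_gap: 0.655
```

Run:
```python
from h import *
shot('wrist','w11');shot('side','s11');shot('scene','c11');s=get_state(); print(s['tcp_pos'],s['eef_rot'],s['ft_force'],s['finger_gap']*85.4)
P,im=cloud('side','s11')
print(circ(P,(516,196),29,112,140),circ(P,(516,196),60,70,83))
cv2.imwrite('pics/s11a.png',cv2.resize(im[60:220,170:320],None,fx=3.7,fy=3.7,interpolation=cv2.INTER_CUBIC))
P,im=cloud('scene','c11')
print(circ(P,(516,196),29,112,140),circ(P,(516,196),60,70,83))
```

```text
[0.51592073 0.19688068 0.09984048] [2.12167309e-04 7.07097075e-01 7.07116320e-01 4.37558335e-04] [-0.37722058  0.25972105 -2.51809273] 55.973774263365904
(array([514.3, 197.1]), 307, np.float64(1.3)) (array([514.1, 196.3]), 382, np.float64(1.86))
(array([517.4, 194.3]), 165, np.float64(1.18)) (array([519.5, 194.7]), 344, np.float64(2.43))
```

View pics/s11a.png

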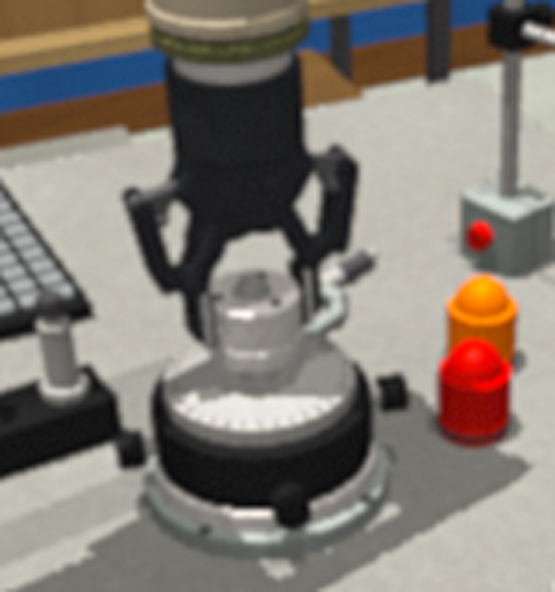

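View pics/w11.png

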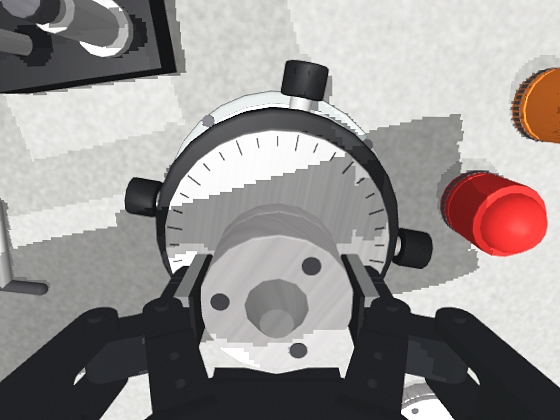

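arm_command(
  plan=[
    {"dr": [0,0,0],"travel": [0,0,4],"jaw": 50},
    {"dr": [0,0,0],"travel": [0,0,8],"jaw": 50},
    {"dr": [0,0,0],"travel": [0,0,12],"jaw": 50},
    {"dr": [0,0,0],"travel": [0,0,15],"jaw": 50},
    {"dr": [0,0,0],"travel": [0,0,17],"jaw": 50},
    {"dr": [0,0,0],"travel": [0,0,18],"jaw": 50},
    {"dr": [0,0,0],"travel": [0,0,19],"jaw": 50},
    {"dr": [0,0,0],"travel": [0,0,19],"jaw": 50},
  ],
)

```text
time_s: 16.35
tcp_pos: [0.5157, 0.1968, 0.0813]
eef_rot: [0.0, 0.707, 0.707, 0.0]
ft_force: [-3.8, -0.4, 4.6]
finger_gap: 0.657
```

arm_command(
  plan=[
    {"dr": [0,0,0],"travel": [0,0,0.5],"jaw": 50},
    {"dr": [0,0,0],"travel": [0,0,1],"jaw": 50},
    {"dr": [0,0,0],"travel": [0,0,1.5],"jaw": 50},
    {"dr": [0,0,0],"travel": [0,0,1.5],"jaw": 50},
    {"dr": [0,0,0],"travel": [0,0,1.5],"jaw": 50},
    {"dr": [0,0,0],"travel": [0,0,1.5],"jaw": 50},
    {"dr": [0,0,0],"travel": [0,0,1.5],"jaw": 50},
    {"dr": [0,0,0],"travel": [0,0,1.5],"jaw": 50},
  ],
)

```text
time_s: 17.15
tcp_pos: [0.5158, 0.1968, 0.0812]
eef_rot: [0.0, 0.707, 0.707, 0.0]
ft_force: [-11.1, -4.3, 17.6]
finger_gap: 0.655
```

arm_command(
  plan=[
    {"dr": [0,0,0],"travel": [0,0,-1.5],"jaw": 50},
    {"dr": [0,0,0],"travel": [0,0,-1.5],"jaw": 66},
    {"dr": [0,0,0],"travel": [0,0,-1.5],"jaw": 80},
    {"dr": [0,0,0],"travel": [0,0,-1.5],"jaw": 85},
    {"dr": [0,0,0],"travel": [0,0,-1.5],"jaw": 85},
    {"dr": [0,0,0],"travel": [0,0,-30],"jaw": 85},
    {"dr": [0,0,0],"travel": [0,0,-60],"jaw": 85},
    {"dr": [0,0,0],"travel": [0,0,-90],"jaw": 85},
  ],
)

```text
time_s: 17.95
tcp_pos: [0.5151, 0.1966, 0.1694]
eef_rot: [-0.0, 0.707, 0.707, -0.0]
ft_force: [1.1, -0.2, 0.9]
finger_gap: 0.992
```

Run:
```python
from h import *
s=get_state();print(s['tcp_pos'],s['eef_rot'],s['ft_force'])
shot('wrist','w12'); shot('side','s12')
P,im=cloud('wrist','w12'); print(circ(P,(516,196),29,90,122)); Q=P.reshape(-1,3);r=np.hypot(*(Q[:,:2]-(516,196)).T)
for a,b in((0,5),(15,27),(35,55)): k=(r>a)&(r<b)&(Q[:,2]<150); print(np.nanpercentile(Q[k,2],[10,50,90]))
k=(r>16)&(r<27)&(Q[:,2]<150); A=np.c_[Q[k][:,:2]-(516,196),np.ones(k.sum())]; print(np.linalg.lstsq(A,Q[k][:,2],rcond=None)[0])
P,im=cloud('side','s12')
cv2.imwrite('pics/s12a.png',cv2.resize(im[60:220,170:320],None,fx=3.7,fy=3.7,interpolation=cv2.INTER_CUBIC))
```

```text
[0.5151466  0.19660812 0.16936743] [-2.35564408e-04  7.07127274e-01  7.07086123e-01 -4.22113495e-04] [ 1.06035291 -0.23303458  0.89034474]
(array([516.4, 196.6]), 666, np.float64(0.14))
[134.57279123 135.25070722 135.89986863]
[124.53501149 125.36571325 126.17174811]
[84.49799651 85.33739927 86.17489103]
[ 9.94391479e-04 -4.11195971e-04  1.25363912e+02]
```

View pics/w12.png

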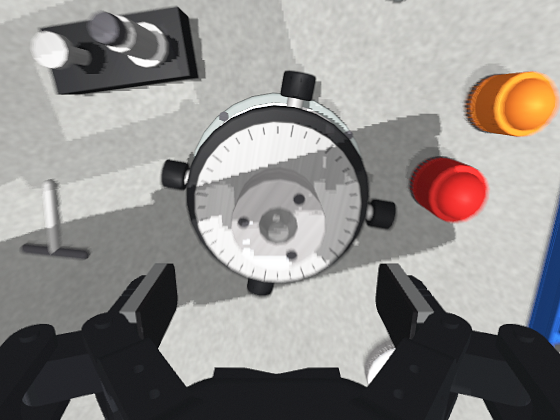

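View pics/s12a.png

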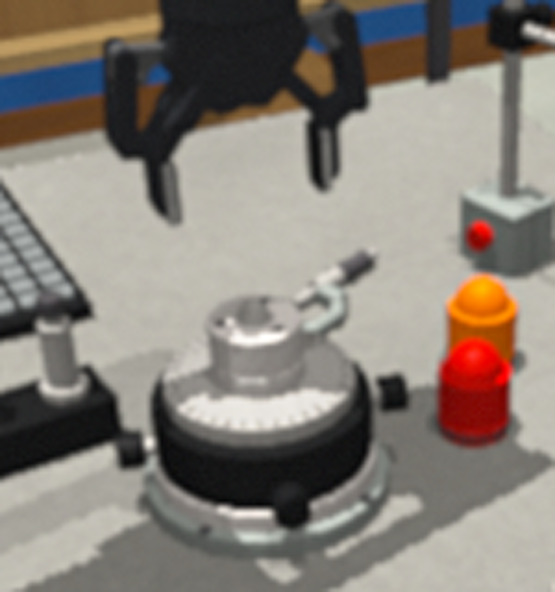

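arm_command(
  plan=[
    {"dr": [0,0,0],"travel": [-35,-7,0],"jaw": 85},
    {"dr": [0,0,0],"travel": [-75,-15,0],"jaw": 85},
    {"dr": [0,0,0],"travel": [-115,-23,0],"jaw": 85},
    {"dr": [0,0,0],"travel": [-155,-31,0],"jaw": 85},
    {"dr": [0,0,0],"travel": [-195,-39,0],"jaw": 85},
    {"dr": [0,0,0],"travel": [-235,-47,0],"jaw": 85},
    {"dr": [0,0,0],"travel": [-275,-55,0],"jaw": 85},
    {"dr": [0,0,0],"travel": [-310,-62,0],"jaw": 85},
  ],
)

```text
time_s: 18.85
tcp_pos: [0.4526, -0.115, 0.1682]
eef_rot: [-0.0, 0.707, 0.707, -0.0]
ft_force: [0.9, 0.2, -0.3]
finger_gap: 0.997
```

arm_command(
  plan=[
    {"dr": [0,0,0],"travel": [-40,-8,0],"jaw": 85},
    {"dr": [0,0,0],"travel": [-80,-16,0],"jaw": 85},
    {"dr": [0,0,0],"travel": [-120,-24,0],"jaw": 85},
    {"dr": [0,0,0],"travel": [-155,-31,0],"jaw": 85},
    {"dr": [0,0,0],"travel": [-180,-36,0],"jaw": 85},
    {"dr": [0,0,0],"travel": [-197,-39,0],"jaw": 85},
    {"dr": [0,0,0],"travel": [-197,-39,0],"jaw": 85},
    {"dr": [0,0,0],"travel": [-197,-39,0],"jaw": 85},
  ],
)

```text
time_s: 19.65
tcp_pos: [0.4145, -0.3097, 0.1683]
eef_rot: [-0.001, 0.707, 0.707, 0.0]
ft_force: [0.0, -0.3, -0.2]
finger_gap: 0.997
```

Run:
```python
from h import *
s=get_state();print(s['tcp_pos'],s['eef_rot'],s['ft_force'],s['q'])
shot('wrist','w13')
P,im=cloud('wrist','w13'); print(circ(P,(415,-310),29,6,41)); Q=P.reshape(-1,3);r=np.hypot(*(Q[:,:2]-(415,-310)).T)
for a,b in((0,8),(12,27),(35,55)): k=(r>a)&(r<b)&(Q[:,2]<100); print(np.nanpercentile(Q[k,2],[10,50,90,98]))
```

```text
[ 0.41446181 -0.3097045   0.16827025] [-5.61648974e-04  7.07261245e-01  7.06952030e-01  2.08802240e-04] [ 0.0295167  -0.25164046 -0.22184388] [-7.41197281e-01 -6.32093607e-02  1.77989171e+00  4.72010951e-04
  1.42601397e+00 -7.40828343e-01]
(array([ 415. , -309.5]), 350, np.float64(0.24))
[-0.54295728  0.38985926  1.29222415  1.76225894]
[43.5528082  44.87041881 56.755364   57.50978681]
[-0.5782035   0.32696333  1.25124634  1.78750288]
```

View pics/w13.png

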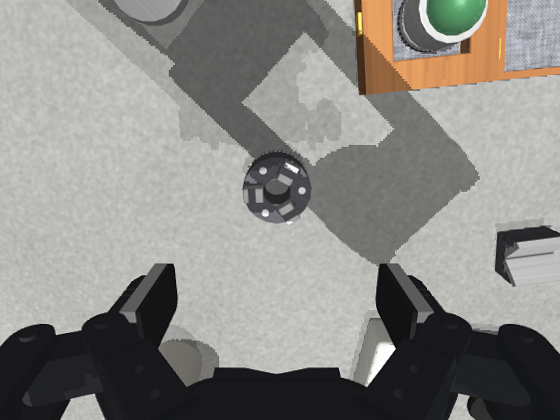

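Run:
```python
from h import *
P,im=cloud('wrist','w13')
for p in [(185,360),(205,370),(360,350),(372,370),(380,340)]: print(p,P[p[1],p[0]].round())
Q=P.reshape(-1,3); k=(Q[:,2]>6)&(Q[:,2]<150)&(abs(Q[:,0]-415)<75)&(abs(Q[:,1]+310)<60)&(np.hypot(*(Q[:,:2]-(415,-310)).T)>33); print(k.sum(),Q[k][:5])
```

```text
(185, 360) [ 319. -497.   26.]
(205, 370) [ 332. -534.    0.]
(360, 350) [ 509. -505.    1.]
(372, 370) [ 511. -494.   44.]
(380, 340) [ 518. -463.   38.]
0 []
```

Clear all round. Descend and grip.

arm_command(
  plan=[
    {"dr": [0,0,0],"travel": [0.3,0.4,45],"jaw": 85},
    {"dr": [0,0,0],"travel": [0.3,0.4,90],"jaw": 85},
    {"dr": [0,0,0],"travel": [0.3,0.4,130],"jaw": 85},
    {"dr": [0,0,0],"travel": [0.3,0.4,155],"jaw": 85},
    {"dr": [0,0,0],"travel": [0.3,0.4,167],"jaw": 85},
    {"dr": [0,0,0],"travel": [0.3,0.4,172],"jaw": 85},
    {"dr": [0,0,0],"travel": [0.3,0.4,172],"jaw": 85},
    {"dr": [0,0,0],"travel": [0.3,0.4,172],"jaw": 50},
  ],
)

```text
time_s: 20.5
tcp_pos: [0.4162, -0.3108, -0.0015]
eef_rot: [0.001, 0.707, 0.707, 0.0]
ft_force: [0.8, 0.7, -0.2]
finger_gap: 0.855
```

arm_command(
  plan=[
    {"dr": [0,0,0],"travel": [0,0,0],"jaw": 50},
    {"dr": [0,0,0],"travel": [0,0,0],"jaw": 50},
    {"dr": [0,0,0],"travel": [0,0,0],"jaw": 50},
    {"dr": [0,0,0],"travel": [0,0,0],"jaw": 50},
    {"dr": [0,0,0],"travel": [0,0,0],"jaw": 50},
    {"dr": [0,0,0],"travel": [0,0,-10],"jaw": 50},
    {"dr": [0,0,0],"travel": [0,0,-20],"jaw": 50},
    {"dr": [0,0,0],"travel": [0,0,-20],"jaw": 50},
  ],
  grip_force=100,
)

```text
time_s: 21.3
tcp_pos: [0.4159, -0.3109, 0.0188]
eef_rot: [0.002, 0.707, 0.707, 0.0]
ft_force: [0.9, -0.8, -4.7]
finger_gap: 0.654
```

Run:
```python
from h import *
s=get_state();print(s['tcp_pos'],s['eef_rot'],s['ft_force'],s['finger_gap']*85.4)
shot('wrist','w14');shot('side','s14')
P,im=cloud('side','s14'); print(circ(P,(413,-310),29,26,58)); Q=P.reshape(-1,3);
cv2.imwrite('pics/s14a.png',cv2.resize(im[230:420,220:400],None,fx=3.1,fy=3.1,interpolation=cv2.INTER_CUBIC))
```

```text
[ 0.41592508 -0.31092446  0.01879267] [1.50566927e-03 7.07134343e-01 7.07077610e-01 7.83537497e-05] [ 0.86410425 -0.82213033 -4.7204623 ] 55.84305994042037
(array([ 414.6, -309.7]), 430, np.float64(0.78))
```

View pics/s14a.png

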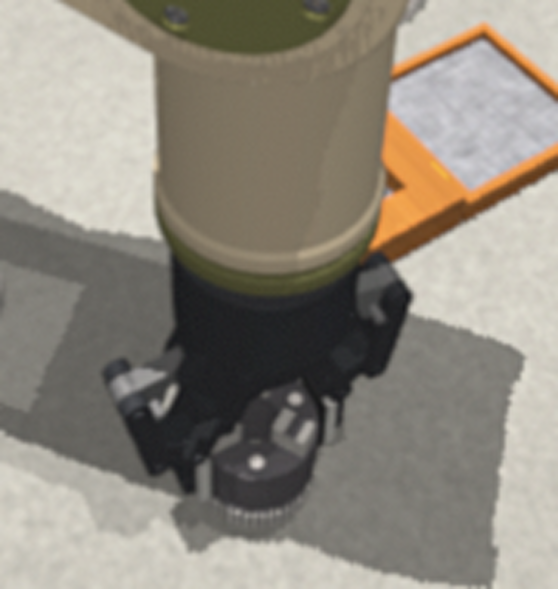

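View pics/w14.png

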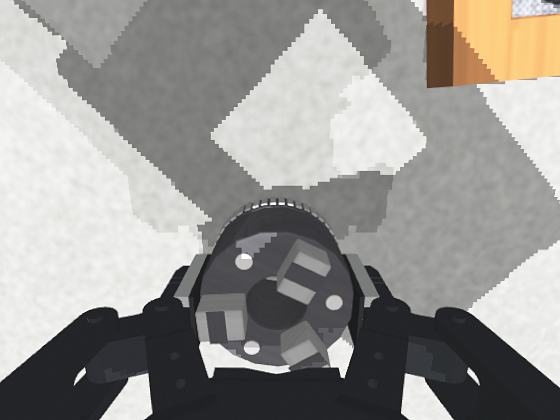

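Run:
```python
from h import *
P,im=cloud('wrist','w14'); print(circ(P,(415,-310),29,24,60)); print(np.nanmin(P[200:215,270:290,2]))
_,_,T=load('w14'); Tc=np.array(camera_params('wrist')['tool_from_camera']); print((T@np.linalg.inv(Tc))[:3,3]*1000)
```

```text
(array([ 416.1, -309.2]), 4015, np.float64(0.77))
23.734488573782492
[ 415.92545616 -310.9245266    18.79226097]
```

arm_command(
  plan=[
    {"dr": [0,0,0],"travel": [0,0,-20],"jaw": 50},
    {"dr": [0,0,0],"travel": [0,0,-50],"jaw": 50},
    {"dr": [0,0,0],"travel": [5,1,-85],"jaw": 50},
    {"dr": [0,0,0],"travel": [20,4,-120],"jaw": 50},
    {"dr": [0,0,0],"travel": [45,9,-145],"jaw": 50},
    {"dr": [0,0,0],"travel": [80,16,-150],"jaw": 50},
    {"dr": [0,0,0],"travel": [115,23,-150],"jaw": 50},
    {"dr": [0,0,0],"travel": [155,31,-150],"jaw": 50},
  ],
)

```text
time_s: 22.2
tcp_pos: [0.4458, -0.1541, 0.1667]
eef_rot: [0.0, 0.707, 0.707, -0.0]
ft_force: [1.6, -0.2, -6.0]
finger_gap: 0.652
```

arm_command(
  plan=[
    {"dr": [0,0,0],"travel": [40,8,0],"jaw": 50},
    {"dr": [0,0,0],"travel": [80,16,0],"jaw": 50},
    {"dr": [0,0,0],"travel": [120,24,0],"jaw": 50},
    {"dr": [0,0,0],"travel": [160,32,0],"jaw": 50},
    {"dr": [0,0,0],"travel": [200,40,0],"jaw": 50},
    {"dr": [0,0,0],"travel": [240,48,0],"jaw": 50},
    {"dr": [0,0,0],"travel": [275,55,0],"jaw": 50},
    {"dr": [0,0,0],"travel": [305,61,0],"jaw": 50},
  ],
)

```text
time_s: 23.0
tcp_pos: [0.5064, 0.152, 0.166]
eef_rot: [-0.0, 0.707, 0.707, -0.0]
ft_force: [-0.2, 0.6, -5.6]
finger_gap: 0.652
```

arm_command(
  plan=[
    {"dr": [0,0,0],"travel": [25,5,0],"jaw": 50},
    {"dr": [0,0,0],"travel": [40,8,0],"jaw": 50},
    {"dr": [0,0,0],"travel": [45,8.5,0],"jaw": 50},
    {"dr": [0,0,0],"travel": [45,8.5,0],"jaw": 50},
    {"dr": [0,0,0],"travel": [45,8.5,0],"jaw": 50},
    {"dr": [0,0,0],"travel": [45,8.5,0],"jaw": 50},
    {"dr": [0,0,0],"travel": [45,8.5,0],"jaw": 50},
    {"dr": [0,0,0],"travel": [45,8.5,0],"jaw": 50},
  ],
)

```text
time_s: 23.8
tcp_pos: [0.5155, 0.1944, 0.1669]
eef_rot: [0.0, 0.707, 0.707, 0.0]
ft_force: [0.3, -0.6, -5.0]
finger_gap: 0.653
```

Run:
```python
from h import *
s=get_state();print(s['tcp_pos'],s['eef_rot'],s['ft_force'],s['finger_gap']*85.4)
shot('wrist','w15');shot('side','s15');shot('scene','c15')
P,im=cloud('wrist','w15'); print(circ(P,(516,196),29,174,210),circ(P,(516,196),29,90,120))
P,im=cloud('scene','c15'); print(circ(P,(517,195),29,174,208),circ(P,(517,195),29,90,120))
P,im=cloud('side','s15'); print(circ(P,(514,196),29,174,208),circ(P,(514,196),29,90,120)); Q=P.reshape(-1,3);
r=np.hypot(*(Q[:,:2]-(515,196)).T); m=(r<33)&(Q[:,2]>140); print(np.percentile(Q[m,2],[0,1,3]))
cv2.imwrite('pics/s15a.png',cv2.resize(im[30:220,160:320],None,fx=3.1,fy=3.1,interpolation=cv2.INTER_CUBIC))
```

```text
[0.51549554 0.19443564 0.16693071] [7.83863866e-05 7.07410044e-01 7.06803381e-01 6.34624730e-05] [ 0.28485284 -0.58785417 -5.01224992] 55.75941929782554
(array([515.8, 196. ]), 4307, np.float64(0.79)) (array([516.4, 196.6]), 605, np.float64(0.14))
(array([517.5, 193.7]), 244, np.float64(1.25)) (array([517.4, 194.3]), 204, np.float64(0.78))
(array([513.9, 196.5]), 416, np.float64(1.23)) (array([514.6, 197.4]), 287, np.float64(0.87))
[165.79929104 169.30458463 171.87821349]
```

View pics/s15a.png

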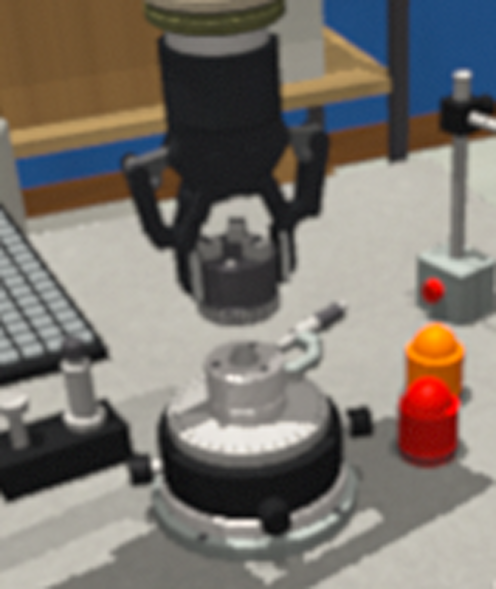

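View pics/w15.png

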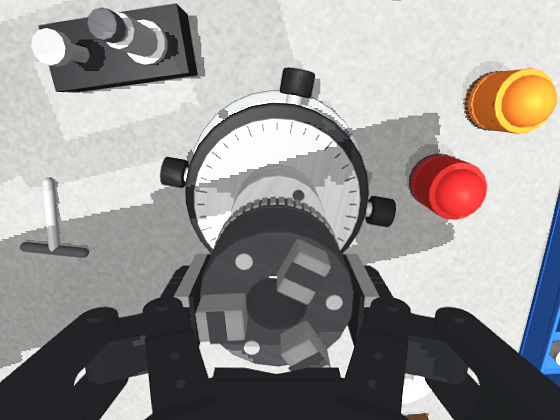

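arm_command(
  plan=[
    {"dr": [0,0,0],"travel": [0.6,0.5,8],"jaw": 50},
    {"dr": [0,0,0],"travel": [0.6,0.5,18],"jaw": 50},
    {"dr": [0,0,0],"travel": [0.6,0.5,26],"jaw": 50},
    {"dr": [0,0,0],"travel": [0.6,0.5,32],"jaw": 50},
    {"dr": [0,0,0],"travel": [0.6,0.5,36],"jaw": 50},
    {"dr": [0,0,0],"travel": [0.6,0.5,39],"jaw": 50},
    {"dr": [0,0,0],"travel": [0.6,0.5,41],"jaw": 50},
    {"dr": [0,0,0],"travel": [0.6,0.5,41],"jaw": 50},
  ],
)

```text
time_s: 24.75
tcp_pos: [0.5158, 0.1956, 0.1257]
eef_rot: [-0.0, 0.707, 0.707, -0.0]
ft_force: [0.3, -1.2, -5.4]
finger_gap: 0.654
```

arm_command(
  plan=[
    {"dr": [0,0,0],"travel": [0,0,0.5],"jaw": 50},
    {"dr": [0,0,0],"travel": [0,0,1],"jaw": 50},
    {"dr": [0,0,0],"travel": [0,0,1.5],"jaw": 50},
    {"dr": [0,0,0],"travel": [0,0,2],"jaw": 50},
    {"dr": [0,0,0],"travel": [0,0,2.5],"jaw": 50},
    {"dr": [0,0,0],"travel": [0,0,2.5],"jaw": 50},
    {"dr": [0,0,0],"travel": [0,0,2.5],"jaw": 50},
    {"dr": [0,0,0],"travel": [0,0,2.5],"jaw": 50},
  ],
)

```text
time_s: 25.55
tcp_pos: [0.5162, 0.1958, 0.1244]
eef_rot: [0.0, 0.707, 0.707, 0.0]
ft_force: [-5.2, -1.7, 6.2]
finger_gap: 0.653
```

arm_command(
  plan=[
    {"dr": [0,0,0],"travel": [0,0,0],"jaw": 60},
    {"dr": [0,0,0],"travel": [0,0,0],"jaw": 75},
    {"dr": [0,0,0],"travel": [0,0,0],"jaw": 85},
    {"dr": [0,0,0],"travel": [0,0,0],"jaw": 85},
    {"dr": [0,0,0],"travel": [0,0,0],"jaw": 85},
    {"dr": [0,0,0],"travel": [0,0,-30],"jaw": 85},
    {"dr": [0,0,0],"travel": [0,0,-65],"jaw": 85},
    {"dr": [0,0,0],"travel": [0,0,-100],"jaw": 85},
  ],
)

```text
time_s: 26.35
tcp_pos: [0.5155, 0.1955, 0.224]
eef_rot: [-0.0, 0.707, 0.707, -0.001]
ft_force: [1.2, 0.0, 0.9]
finger_gap: 0.994
```

Run:
```python
from h import *
s=get_state();print(s['tcp_pos'],s['eef_rot'],s['ft_force'])
shot('wrist','w16'); shot('side','s16'); shot('scene','c16')
P,im=cloud('wrist','w16'); print(circ(P,(516,196),29,130,165)); Q=P.reshape(-1,3);r=np.hypot(*(Q[:,:2]-(516,196)).T)
for a,b in((0,8),(14,28),(35,55)): k=(r>a)&(r<b)&(Q[:,2]<190); print(np.nanpercentile(Q[k,2],[10,50,90,97]))
k=(r>12)&(r<28)&(Q[:,2]<172)&(Q[:,2]>165); A=np.c_[Q[k][:,:2]-(516,196),np.ones(k.sum())]; print(np.linalg.lstsq(A,Q[k][:,2],rcond=None)[0])
for n,t,c in (('scene','c16',(417,312)),('side','s16',(414,314))):
    P,im=cloud(n,t); Q=P.reshape(-1,3)
    for nm,r,zl,zh in (('body',11,48,84),('tip',9,92,106),('collar',16,35,42)): print(n,nm,circ(P,c,r,zl,zh,5))
    m=(Q[:,2]>95)&(np.hypot(*(Q[:,:2]-c).T)<20); print(m.sum(),Q[m].mean(0),Q[m].max(0))
cv2.imwrite('pics/s16a.png',cv2.resize(im[90:220,140:320],None,fx=4,fy=4,interpolation=cv2.INTER_CUBIC))
```

```text
[0.51545086 0.19549581 0.22396114] [-3.04713452e-04  7.07123451e-01  7.07089861e-01 -5.10848756e-04] [1.20897342 0.00902316 0.86058956]
(array([516.5, 197.2]), 699, np.float64(0.24))
[131.7213689  134.92453745 135.97845914 136.62719097]
[168.68008889 169.80823239 181.75735333 182.34957893]
[84.42043014 85.32214755 86.22973818 86.6507422 ]
[1.13267071e-03 1.83432849e-03 1.69346882e+02]
scene body (array([417. , 310.4]), 96, np.float64(0.77))
scene tip (array([417.1, 310.7]), 38, np.float64(1.43))
scene collar (array([415.4, 309.7]), 60, np.float64(2.2))
53 [420.20132114 312.3718573  103.95327062] [428.16320558 319.87217727 109.63896092]
side body (array([414.2, 311. ]), 119, np.float64(1.02))
side tip (array([415.2, 312. ]), 35, np.float64(1.44))
side collar (array([414.8, 311.6]), 52, np.float64(1.96))
43 [414.5610973  305.90226222 102.03586233] [422.47232816 316.52909462 107.64362343]
```

View pics/s16a.png

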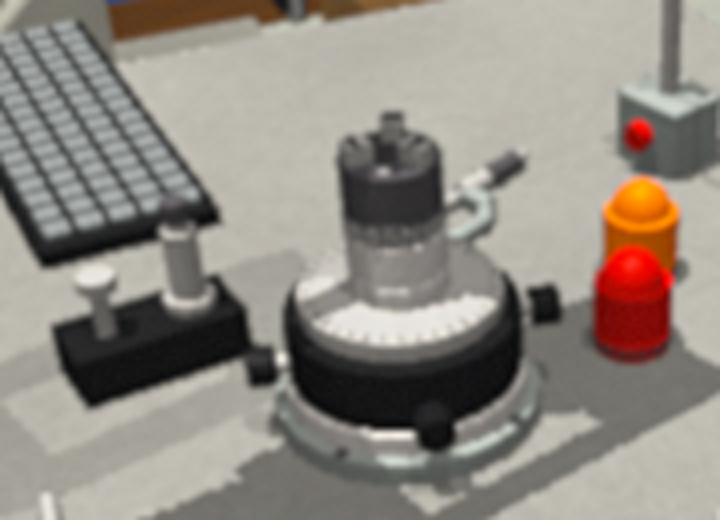

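View pics/w16.png

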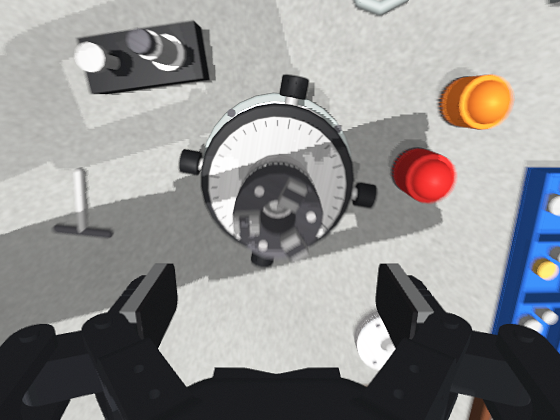

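arm_command(
  plan=[
    {"dr": [0,0,-0.14],"travel": [25,-20,0],"jaw": 50},
    {"dr": [0,0,-0.28],"travel": [50,-42,0],"jaw": 50},
    {"dr": [0,0,-0.42],"travel": [75,-65,0],"jaw": 50},
    {"dr": [0,0,-0.56],"travel": [95,-85,0],"jaw": 50},
    {"dr": [0,0,-0.7],"travel": [110,-96,0],"jaw": 50},
    {"dr": [0,0,-0.84],"travel": [115,-100,0],"jaw": 50},
    {"dr": [0,0,-0.98],"travel": [115,-100,0],"jaw": 50},
    {"dr": [0,0,-1.12],"travel": [115,-100,0],"jaw": 50},
  ],
)

```text
time_s: 27.3
tcp_pos: [0.415, 0.3106, 0.2217]
eef_rot: [-0.001, 0.22, 0.975, -0.001]
ft_force: [-0.3, 0.1, 0.2]
finger_gap: 0.583
```

Run:
```python
from h import *
s=get_state();print(s['tcp_pos'],s['eef_rot'],s['q'])
q=s['eef_rot'];print(R.from_quat([q[1],q[2],q[3],q[0]]).as_matrix().round(3))
```

```text
[0.41496673 0.31062784 0.22167616] [-7.95785835e-04  2.20211075e-01  9.75451605e-01 -7.84482954e-04] [ 5.43663666e-01 -9.03032780e-02  1.70753345e+00 -2.80771017e-05
  1.52659720e+00 -5.83069403e-01]
[[-0.903  0.43  -0.002]
 [ 0.43   0.903 -0.001]
 [ 0.001 -0.002 -1.   ]]
```

arm_command(
  plan=[
    {"dr": [0,0,-0.14],"travel": [0,0,10],"jaw": 50},
    {"dr": [0,0,-0.28],"travel": [0,0,25],"jaw": 50},
    {"dr": [0,0,-0.4],"travel": [0,0,40],"jaw": 50},
    {"dr": [0,0,-0.5],"travel": [0,0,43],"jaw": 50},
    {"dr": [0,0,-0.5],"travel": [0,0,43],"jaw": 50},
    {"dr": [0,0,-0.5],"travel": [0,0,43],"jaw": 50},
    {"dr": [0,0,-0.5],"travel": [0,0,43],"jaw": 50},
    {"dr": [0,0,-0.5],"travel": [0,0,43],"jaw": 50},
  ],
)

```text
time_s: 28.1
tcp_pos: [0.4161, 0.3108, 0.1807]
eef_rot: [0.0, -0.024, 1.0, 0.0]
ft_force: [1.0, -0.2, 0.1]
finger_gap: 0.585
```

Run:
```python
from h import *
s=get_state();print(s['tcp_pos'],s['eef_rot'],s['q'])
q=s['eef_rot'];print(R.from_quat([q[1],q[2],q[3],q[0]]).as_matrix().round(3))
shot('wrist','w17')
P,im=cloud('wrist','w17'); c=(416,311)
for nm,r,zl,zh in (('body',11,48,84),('tip',9,92,106),('collar',16,35,41)): print(nm,circ(P,c,r,zl,zh,5))
Q=P.reshape(-1,3); m=(Q[:,2]>102)&(Q[:,2]<115)&(np.hypot(*(Q[:,:2]-c).T)<20); print(m.sum(),Q[m].mean(0),Q[m].min(0),Q[m].max(0))
print('pin',circ(P,(362,304),12,66,73,8))
```

```text
[0.41613303 0.3107703  0.18068659] [ 3.24723969e-04 -2.38713922e-02  9.99714966e-01  1.96480791e-04] [ 5.42697872e-01 -6.81914779e-02  1.76166356e+00  1.93613689e-05
  1.44736173e+00 -1.07584815e+00]
[[-0.999 -0.048  0.001]
 [-0.048  0.999  0.   ]
 [-0.001  0.    -1.   ]]
body (array([416.8, 311.3]), 254, np.float64(0.15))
tip (array([416.7, 311.3]), 86, np.float64(0.16))
collar (array([415.1, 312. ]), 194, np.float64(2.64))
515 [415.27982579 311.23096374 107.8648178 ] [407.13915952 302.66511563 102.06847059] [424.87207504 320.28336691 110.11991608]
pin (array([362.2, 304.8]), 26, np.float64(1.67))
```

View pics/w17.png

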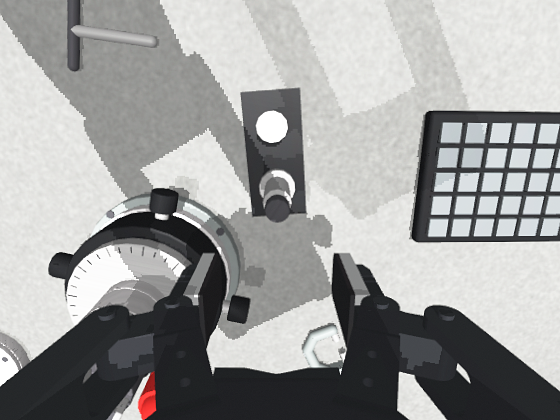

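arm_command(
  plan=[
    {"dr": [0,0,0],"travel": [-0.6,0.5,40],"jaw": 50},
    {"dr": [0,0,0],"travel": [-0.6,0.5,75],"jaw": 50},
    {"dr": [0,0,0],"travel": [-0.6,0.5,105],"jaw": 50},
    {"dr": [0,0,0],"travel": [-0.6,0.5,125],"jaw": 50},
    {"dr": [0,0,0],"travel": [-0.6,0.5,136],"jaw": 50},
    {"dr": [0,0,0],"travel": [-0.6,0.5,136],"jaw": 50},
    {"dr": [0,0,0],"travel": [-0.6,0.5,136],"jaw": 15},
    {"dr": [0,0,0],"travel": [-0.6,0.5,136],"jaw": 15},
  ],
  grip_force=70,
)

```text
time_s: 28.95
tcp_pos: [0.4177, 0.3118, 0.0461]
eef_rot: [0.001, -0.025, 1.0, 0.001]
ft_force: [-0.6, -5.1, 3.2]
finger_gap: 0.255
```

arm_command(
  plan=[
    {"dr": [0,0,0],"travel": [0,0,0],"jaw": 15},
    {"dr": [0,0,0],"travel": [0,0,0],"jaw": 15},
    {"dr": [0,0,0],"travel": [0,0,0],"jaw": 15},
    {"dr": [0,0,0],"travel": [0,0,0],"jaw": 15},
    {"dr": [0,0,0],"travel": [0,0,0],"jaw": 15},
    {"dr": [0,0,0],"travel": [0,0,-5],"jaw": 15},
    {"dr": [0,0,0],"travel": [0,0,-10],"jaw": 15},
    {"dr": [0,0,0],"travel": [0,0,-10],"jaw": 15},
  ],
)

```text
time_s: 29.75
tcp_pos: [0.417, 0.3115, 0.0553]
eef_rot: [0.001, -0.025, 1.0, 0.0]
ft_force: [0.0, 0.5, -0.8]
finger_gap: 0.232
```

Run:
```python
from h import *
s=get_state();print(s['tcp_pos'],s['ft_force'],s['finger_gap']*85.4)
shot('side','s18');shot('scene','c18')
im,_,_=load('s18'); a=cv2.resize(im[80:220,130:270],None,fx=2.8,fy=2.8,interpolation=cv2.INTER_CUBIC)
im,_,_=load('c18'); b=cv2.resize(im[180:320,330:470],None,fx=2.8,fy=2.8,interpolation=cv2.INTER_CUBIC)
cv2.imwrite('pics/sc18.png',np.hstack([a,b]))
```

```text
[0.41702206 0.31153204 0.05533357] [ 0.01973868  0.5293114  -0.7528674 ] 19.808454083322072
```

View pics/sc18.png

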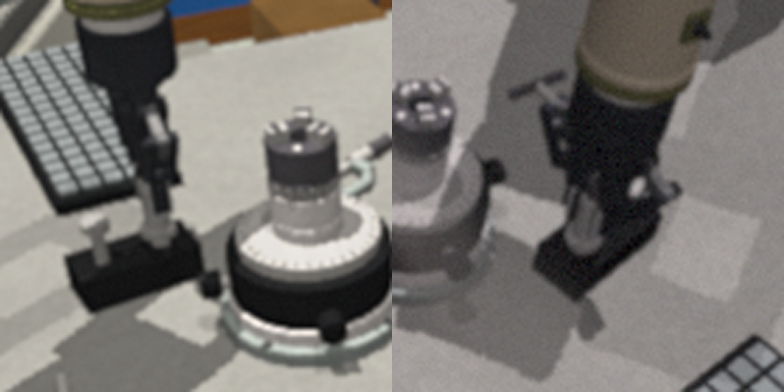

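arm_command(
  plan=[
    {"dr": [0,0,0],"travel": [0,0,-10],"jaw": 15},
    {"dr": [0,0,0],"travel": [0,0,-25],"jaw": 15},
    {"dr": [0,0,0],"travel": [0,0,-45],"jaw": 15},
    {"dr": [0,0,0],"travel": [0,0,-75],"jaw": 15},
    {"dr": [0,0,0],"travel": [0,0,-110],"jaw": 15},
    {"dr": [0,0,0],"travel": [0,0,-145],"jaw": 15},
    {"dr": [0,0,0],"travel": [0,0,-175],"jaw": 15},
    {"dr": [0,0,0],"travel": [0,0,-195],"jaw": 15},
  ],
)

```text
time_s: 30.65
tcp_pos: [0.4169, 0.3114, 0.2538]
eef_rot: [0.002, -0.025, 1.0, 0.001]
ft_force: [0.4, -0.2, -1.6]
finger_gap: 0.238
```

Run:
```python
from h import *
s=get_state();print(s['tcp_pos'],s['eef_rot'],s['ft_force'],s['finger_gap']*85.4)
q=s['eef_rot'];Rm=R.from_quat([q[1],q[2],q[3],q[0]]).as_matrix()
print('travel for (516.5,197.2):',(Rm.T@(np.array([516.5,197.2,250])-s['tcp_pos']*1000)).round(1))
shot('side','s19');shot('scene','c19')
im,_,_=load('s19'); a=cv2.resize(im[20:160,130:270],None,fx=2.8,fy=2.8,interpolation=cv2.INTER_CUBIC)
im,_,_=load('c19'); b=cv2.resize(im[100:240,330:470],None,fx=2.8,fy=2.8,interpolation=cv2.INTER_CUBIC)
cv2.imwrite('pics/sc19.png',np.hstack([a,b]))
for n,t in(('side','s19'),('scene','c19')):
    P,_=cloud(n,t)
    for z in range(205,295,8): print(n,z,circ(P,(416,311),16 if 238<z<248 else (8 if z<238 else 11),z,z+8,5))
```

```text
[0.41694376 0.31144944 0.25375521] [ 1.65430783e-03 -2.46350397e-02  9.99694707e-01  9.33275632e-04] [ 0.36683076 -0.24315556 -1.61559585] 20.31648947666036
travel for (516.5,197.2): [ -93.8 -119.     3.9]
side 205 (array([416., 311.]), 2, None)
side 213 (array([414.8, 309.8]), 21, np.float64(0.91))
side 221 (array([414.8, 308.9]), 25, np.float64(0.83))
side 229 (array([414.3, 309.8]), 22, np.float64(0.73))
side 237 (array([416., 311.]), 0, None)
side 245 (array([415.2, 313.9]), 63, np.float64(2.2))
side 253 (array([414.7, 310.2]), 34, np.float64(0.89))
side 261 (array([416. , 302.8]), 35, np.float64(1.36))
side 269 (array([412.8, 311.6]), 10, np.float64(1.03))
side 277 (array([412.3, 314.2]), 11, np.float64(1.03))
side 285 (array([412.9, 312. ]), 11, np.float64(1.07))
side 293 (array([412.4, 310.6]), 16, np.float64(2.38))
scene 205 (array([416., 311.]), 0, None)
scene 213 (array([416., 311.]), 2, None)
scene 221 (array([416.8, 309.9]), 19, np.float64(0.8))
scene 229 (array([416.3, 309.9]), 18, np.float64(0.78))
scene 237 (array([416., 311.]), 0, None)
scene 245 (array([415.3, 309. ]), 78, np.float64(1.85))
scene 253 (array([417. , 310.3]), 35, np.float64(1.29))
scene 261 (array([416.8, 310.9]), 20, np.float64(1.15))
scene 269 (array([417.7, 307.2]), 33, np.float64(1.61))
scene 277 (array([417.9, 307.7]), 32, np.float64(1.94))
scene 285 (array([418. , 306.5]), 35, np.float64(1.94))
scene 293 (array([416. , 309.1]), 44, np.float64(2.14))
```

View pics/sc19.png

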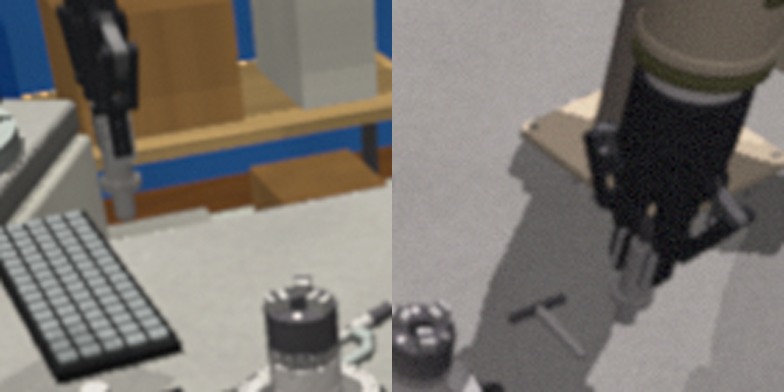

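arm_command(
  plan=[
    {"dr": [0,0,0],"travel": [-15,-20,0],"jaw": 15},
    {"dr": [0,0,0],"travel": [-36,-45,0],"jaw": 15},
    {"dr": [0,0,0],"travel": [-57,-72,0],"jaw": 15},
    {"dr": [0,0,0],"travel": [-76,-96,0],"jaw": 15},
    {"dr": [0,0,0],"travel": [-88,-112,0],"jaw": 15},
    {"dr": [0,0,0],"travel": [-94,-119,0],"jaw": 15},
    {"dr": [0,0,0],"travel": [-94,-119,0],"jaw": 15},
    {"dr": [0,0,0],"travel": [-94,-119,0],"jaw": 15},
  ],
)

```text
time_s: 31.55
tcp_pos: [0.5155, 0.1975, 0.2488]
eef_rot: [-0.001, -0.025, 1.0, 0.0]
ft_force: [0.4, -0.3, -1.6]
finger_gap: 0.234
```

```bash
cat > chk.py <<'E'
from h import *
import sys
k=sys.argv[1]
s=get_state();print(s['tcp_pos'],s['eef_rot'],s['ft_force'],s['finger_gap']*85.4)
shot('side','s'+k);shot('scene','c'+k);shot('wrist','w'+k)
im,_,_=load('s'+k); a=cv2.resize(im[50:190,170:310],None,fx=2.8,fy=2.8,interpolation=cv2.INTER_CUBIC)
im,_,_=load('c'+k); b=cv2.resize(im[120:260,270:410],None,fx=2.8,fy=2.8,interpolation=cv2.INTER_CUBIC)
cv2.imwrite(f'pics/sc{k}.png',np.hstack([a,b]))
E
python3 chk.py 20
python3 - <<'E'
from h import *
for n in(('side'),('scene')):
    P,_=cloud(n,n[0].replace('s','s')+'20' if n=='side' else 'c20')
    print(n,'foot',circ(P,(516,196),8,215,236,6),'chuck',circ(P,(516,196),29,130,166))
    for z in range(205,275,6):
        Q=P.reshape(-1,3);m=(abs(Q[:,2]-z-3)<3)&(np.hypot(*(Q[:,:2]-(516,196)).T)<25); print(z,m.sum(),Q[m].min(0).round() if m.any() else '',Q[m].max(0).round() if m.any() else '')
E
```

```text
[0.51548021 0.19745337 0.24876438] [-6.39787879e-04 -2.46829520e-02  9.99695120e-01  9.71520373e-05] [ 0.3870223  -0.32307573 -1.55018775] 19.995147967616884
side foot (array([511.5, 196.1]), 57, np.float64(1.05)) chuck (array([514.6, 197.9]), 383, np.float64(0.97))
205 5 [505. 188. 207.] [514. 196. 211.]
211 19 [504. 186. 211.] [517. 198. 216.]
217 24 [503. 186. 217.] [518. 196. 223.]
223 21 [504. 186. 223.] [519. 196. 229.]
229 8 [498. 182. 229.] [518. 193. 235.]
235 41 [495. 177. 235.] [524. 201. 241.]
241 56 [496. 180. 241.] [527. 205. 246.]
247 31 [501. 182. 247.] [520. 194. 253.]
253 22 [500. 180. 253.] [521. 198. 259.]
259 35 [501. 175. 259.] [523. 211. 265.]
265 43 [501. 172. 265.] [522. 211. 271.]
271 41 [501. 172. 271.] [525. 213. 277.]
scene foot (array([515.3, 194.8]), 31, np.float64(0.75)) chuck (array([517.9, 194.9]), 281, np.float64(0.8))
205 0  
211 9 [512. 193. 212.] [523. 204. 216.]
217 13 [514. 193. 217.] [524. 204. 222.]
223 12 [516. 192. 224.] [524. 203. 228.]
229 0  
235 20 [510. 185. 237.] [533. 211. 241.]
241 68 [501. 180. 241.] [533. 211. 247.]
247 17 [511. 192. 247.] [530. 206. 252.]
253 15 [521. 191. 253.] [527. 206. 259.]
259 19 [521. 184. 259.] [527. 212. 265.]
265 33 [511. 175. 265.] [530. 218. 271.]
271 48 [508. 175. 271.] [530. 219. 277.]
```

View pics/sc20.png

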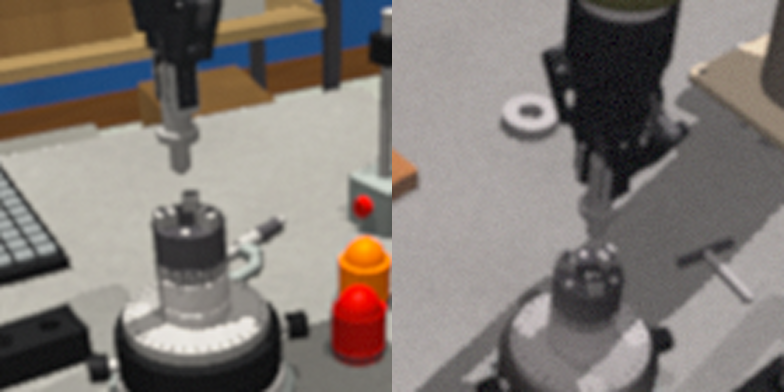

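View pics/w20.png

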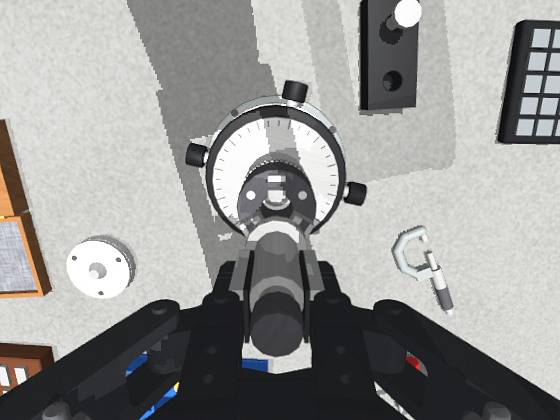

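Run:
```python
from h import *
P,_=cloud('wrist','w20'); Q=P.reshape(-1,3)
print('chuck',circ(P,(516,196),29,130,166)); 
for r,zl,zh in ((16,237,243),(11,248,262),(11,262,280),(9,300,314)): print(r,zl,circ(P,(515,197),r,zl,zh,5))
for n,t,c in(('side','s20',(195,38)),('scene','c20',(0,0))):
    im,_,_=load(t)
a=cv2.resize(load('s20')[0][85:170,205:265],None,fx=6.5,fy=6.5,interpolation=cv2.INTER_CUBIC)
b=cv2.resize(load('c20')[0][160:245,450-110:510-110-0][:, :],None,fx=6.5,fy=6.5,interpolation=cv2.INTER_CUBIC)
b=cv2.resize(load('c20')[0][165:250,455-145+5:455-145+65],None,fx=6.5,fy=6.5,interpolation=cv2.INTER_CUBIC)
cv2.imwrite('pics/z20.png',np.hstack([a,b])); print(a.shape,b.shape)
```

```text
chuck (array([516.7, 198. ]), 571, np.float64(0.24))
16 237 (array([514.4, 197.6]), 167, np.float64(0.16))
11 248 (array([514.4, 197.6]), 464, np.float64(0.18))
11 262 (array([514. , 197.6]), 1226, np.float64(1.5))
9 300 (array([514.7, 197.7]), 2999, np.float64(2.12))
(552, 390, 3) (552, 390, 3)
```

View pics/z20.png

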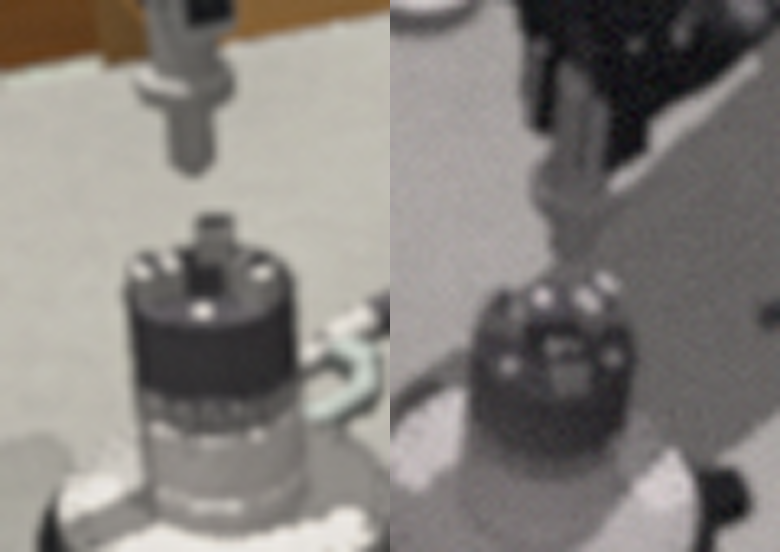

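arm_command(
  plan=[
    {"dr": [0,0,0],"travel": [-2.5,0.5,2],"jaw": 15},
    {"dr": [0,0,0],"travel": [-2.5,0.5,8],"jaw": 15},
    {"dr": [0,0,0],"travel": [-2.5,0.5,15],"jaw": 15},
    {"dr": [0,0,0],"travel": [-2.5,0.5,21],"jaw": 15},
    {"dr": [0,0,0],"travel": [-2.5,0.5,24],"jaw": 15},
    {"dr": [0,0,0],"travel": [-2.5,0.5,24],"jaw": 15},
    {"dr": [0,0,0],"travel": [-2.5,0.5,24],"jaw": 15},
    {"dr": [0,0,0],"travel": [-2.5,0.5,24],"jaw": 15},
  ],
)

```text
time_s: 32.5
tcp_pos: [0.5189, 0.1976, 0.2257]
eef_rot: [0.0, -0.025, 1.0, 0.0]
ft_force: [0.1, -0.3, -1.2]
finger_gap: 0.235
```

```bash
python3 chk.py 21
python3 - <<'E'
from h import *
P,_=cloud('wrist','w21')
print('chuck',circ(P,(516,196),29,130,166)); 
for r,zl,zh in ((16,213,219),(11,224,240)): print(r,zl,circ(P,(517,198),r,zl,zh,5))
for n,t in(('side','s21'),('scene','c21')):
    P,_=cloud(n,t); print(n,'foot',circ(P,(516,196),8,187,210,6),'chuck',circ(P,(516,196),29,130,166))
a=cv2.resize(load('s21')[0][85:170,205:265],None,fx=6.5,fy=6.5,interpolation=cv2.INTER_CUBIC)
b=cv2.resize(load('c21')[0][165:250,315:375],None,fx=6.5,fy=6.5,interpolation=cv2.INTER_CUBIC)
cv2.imwrite('pics/z21.png',np.hstack([a,b]))
E
```

```text
[0.51892064 0.1975712  0.2257082 ] [ 3.13414093e-04 -2.45736297e-02  9.99697969e-01  9.57346645e-05] [ 0.09629345 -0.28769396 -1.15573826] 20.07903451732702
chuck (array([516.6, 197.9]), 690, np.float64(0.24))
16 213 (array([517.9, 197.3]), 151, np.float64(0.16))
11 224 (array([517.9, 197.3]), 565, np.float64(0.2))
side foot (array([515.6, 197. ]), 56, np.float64(0.97)) chuck (array([514.7, 197.7]), 384, np.float64(0.93))
scene foot (array([518.9, 194. ]), 33, np.float64(1.04)) chuck (array([517.8, 194.9]), 275, np.float64(0.82))
```

View pics/z21.png

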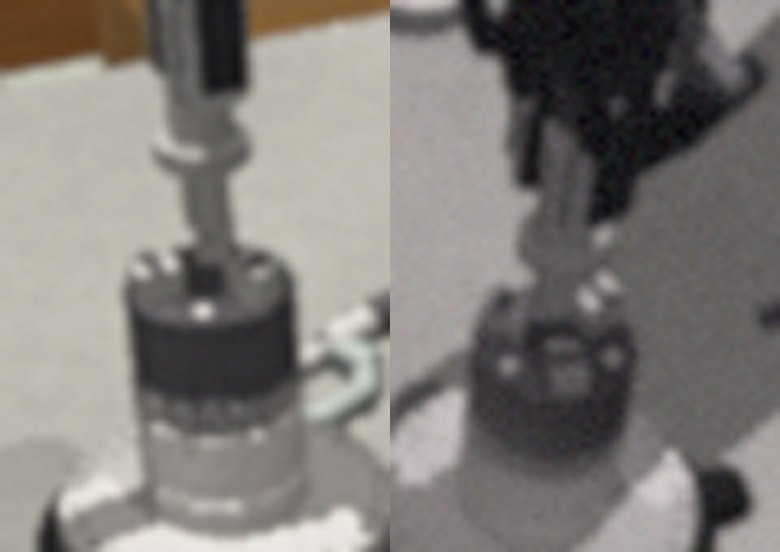

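arm_command(
  plan=[
    {"dr": [0,0,0],"travel": [1,0.7,0],"jaw": 15},
    {"dr": [0,0,0],"travel": [1,0.7,0],"jaw": 15},
    {"dr": [0,0,0],"travel": [1,0.7,3],"jaw": 15},
    {"dr": [0,0,0],"travel": [1,0.7,6],"jaw": 15},
    {"dr": [0,0,0],"travel": [1,0.7,9],"jaw": 15},
    {"dr": [0,0,0],"travel": [1,0.7,12],"jaw": 15},
    {"dr": [0,0,0],"travel": [1,0.7,14],"jaw": 15},
    {"dr": [0,0,0],"travel": [1,0.7,14],"jaw": 15},
  ],
)

```text
time_s: 33.45
tcp_pos: [0.5174, 0.1981, 0.2107]
eef_rot: [-0.0, -0.025, 1.0, -0.0]
ft_force: [0.8, -0.0, -2.5]
finger_gap: 0.234
```

arm_command(
  plan=[
    {"dr": [0,0,0],"travel": [0,0,3],"jaw": 15},
    {"dr": [0,0,0],"travel": [0,0,6],"jaw": 15},
    {"dr": [0,0,0],"travel": [0,0,9],"jaw": 15},
    {"dr": [0,0,0],"travel": [0,0,11],"jaw": 15},
    {"dr": [0,0,0],"travel": [0,0,13],"jaw": 15},
    {"dr": [0,0,0],"travel": [0,0,14],"jaw": 15},
    {"dr": [0,0,0],"travel": [0,0,15],"jaw": 15},
    {"dr": [0,0,0],"travel": [0,0,15],"jaw": 15},
  ],
)

```text
time_s: 34.25
tcp_pos: [0.5176, 0.1982, 0.1962]
eef_rot: [-0.0, -0.025, 1.0, -0.0]
ft_force: [-0.1, 0.4, -2.3]
finger_gap: 0.234
```

arm_command(
  plan=[
    {"dr": [0,0,0],"travel": [0,0,0.5],"jaw": 15},
    {"dr": [0,0,0],"travel": [0,0,1],"jaw": 15},
    {"dr": [0,0,0],"travel": [0,0,1.5],"jaw": 15},
    {"dr": [0,0,0],"travel": [0,0,2],"jaw": 15},
    {"dr": [0,0,0],"travel": [0,0,2.5],"jaw": 15},
    {"dr": [0,0,0],"travel": [0,0,3],"jaw": 15},
    {"dr": [0,0,0],"travel": [0,0,3],"jaw": 15},
    {"dr": [0,0,0],"travel": [0,0,3],"jaw": 15},
  ],
)

```text
time_s: 35.05
tcp_pos: [0.5177, 0.1982, 0.1933]
eef_rot: [0.0, -0.025, 1.0, 0.0]
ft_force: [-0.8, -0.3, -1.8]
finger_gap: 0.232
```

```bash
python3 chk.py 22
python3 - <<'E'
from h import *
P,_=cloud('wrist','w22'); Q=P.reshape(-1,3); r=np.hypot(*(Q[:,:2]-(517,197.7)).T)
for a,b in((12.5,15.5),(18,27)): k=(r>a)&(r<b)&(Q[:,2]<200); print(np.nanpercentile(Q[k,2],[10,50,90,97]))
print(circ(P,(517,197),11,195,215,5))
E
```

```text
[0.51768718 0.19818111 0.19331837] [ 3.37711374e-05 -2.45926314e-02  9.99697555e-01  1.14345975e-06] [-0.81547888 -0.29767777 -1.8433702 ] 19.82778130616744
[169.10551533 189.13592637 190.0565981  190.51114506]
[168.70375507 169.6881726  181.51196927 182.10995458]
(array([516.4, 198. ]), 909, np.float64(0.81))
```

View pics/sc22.png

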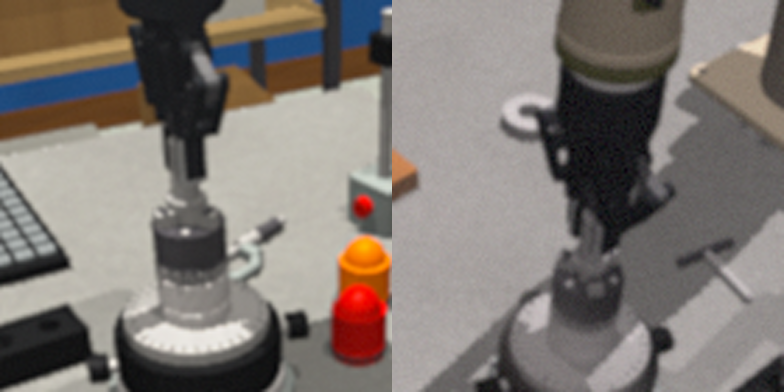

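arm_command(
  plan=[
    {"dr": [0,0,0],"travel": [0,0,0.4],"jaw": 15},
    {"dr": [0,0,0],"travel": [0,0,0.8],"jaw": 15},
    {"dr": [0,0,0],"travel": [0,0,1.2],"jaw": 15},
    {"dr": [0,0,0],"travel": [0,0,1.5],"jaw": 15},
    {"dr": [0,0,0],"travel": [0,0,1.5],"jaw": 15},
    {"dr": [0,0,0],"travel": [0,0,1.5],"jaw": 15},
    {"dr": [0,0,0],"travel": [0,0,1.5],"jaw": 15},
    {"dr": [0,0,0],"travel": [0,0,1.5],"jaw": 15},
  ],
)

```text
time_s: 36.0
tcp_pos: [0.5181, 0.1984, 0.1932]
eef_rot: [0.001, -0.025, 1.0, 0.0]
ft_force: [-3.0, -1.5, 7.4]
finger_gap: 0.235
```

arm_command(
  plan=[
    {"dr": [0,0,0],"travel": [0,0,-1],"jaw": 15},
    {"dr": [0,0,0],"travel": [0,0,-1],"jaw": 30},
    {"dr": [0,0,0],"travel": [0,0,-1],"jaw": 50},
    {"dr": [0,0,0],"travel": [0,0,-1],"jaw": 60},
    {"dr": [0,0,0],"travel": [0,0,-1],"jaw": 60},
    {"dr": [0,0,0],"travel": [0,0,-25],"jaw": 60},
    {"dr": [0,0,0],"travel": [0,0,-60],"jaw": 60},
    {"dr": [0,0,0],"travel": [0,0,-100],"jaw": 60},
  ],
)

```text
time_s: 36.8
tcp_pos: [0.5168, 0.1979, 0.2914]
eef_rot: [-0.001, -0.025, 1.0, -0.0]
ft_force: [0.3, 0.2, -0.2]
finger_gap: 0.704
```

arm_command(
  plan=[
    {"dr": [0,0,0],"travel": [30,0,-10],"jaw": 60},
    {"dr": [0,0,0],"travel": [60,0,-10],"jaw": 60},
    {"dr": [0,0,0],"travel": [60,0,-10],"jaw": 60},
    {"dr": [0,0,0],"travel": [60,0,-10],"jaw": 60},
    {"dr": [0,0,0],"travel": [60,0,-10],"jaw": 60},
    {"dr": [0,0,0],"travel": [60,0,-10],"jaw": 60},
    {"dr": [0,0,0],"travel": [60,0,-10],"jaw": 60},
    {"dr": [0,0,0],"travel": [60,0,-10],"jaw": 60},
  ],
)

```text
time_s: 37.6
tcp_pos: [0.458, 0.1952, 0.3014]
eef_rot: [-0.0, -0.025, 1.0, -0.0]
ft_force: [0.1, -0.4, -0.7]
finger_gap: 0.702
```

```bash
python3 chk.py 23
python3 - <<'E'
from h import *
for n,t in (('wrist','w23'),('side','s23'),('scene','c23')):
    P,_=cloud(n,t); Q=P.reshape(-1,3); print(n)
    for nm,r,zl,zh in (('riser',29,90,120),('chuck',29,130,166),('collar',16,182,188),('low body',11,193,212),('high body',11,215,233),('tip',9,240,254)): print(nm,circ(P,(516.5,197),r,zl,zh,6))
    k=(np.hypot(*(Q[:,:2]-(516.5,197)).T)<7)&(Q[:,2]>200); print(np.nanpercentile(Q[k,2],[50,90]))
    k=(np.hypot(*(Q[:,:2]-(538.7,-171.6)).T)<5)
    if k.sum()>3: print('std top',np.nanpercentile(Q[k,2],[50,95]), circ(P,(538,-171),25,28,55))
E
```

```text
[0.45798732 0.19516026 0.3014441 ] [-3.19411569e-04 -2.45003781e-02  9.99699764e-01 -1.07226716e-04] [ 0.12109236 -0.39593288 -0.74204491] 59.99348976199006
wrist
riser (array([516.9, 197.6]), 379, np.float64(0.18))
chuck (array([516.8, 198.1]), 690, np.float64(0.28))
collar (array([517. , 197.7]), 182, np.float64(1.94))
low body (array([517. , 198.1]), 264, np.float64(0.22))
high body (array([517. , 198.1]), 311, np.float64(0.22))
tip (array([516.4, 198.1]), 240, np.float64(0.34))
[255.15082321 255.95288777]
side
riser (array([514.6, 197.3]), 291, np.float64(0.88))
chuck (array([514.6, 197.9]), 385, np.float64(0.89))
collar (array([514.7, 198.8]), 51, np.float64(1.43))
low body (array([514.6, 197.5]), 83, np.float64(0.99))
high body (array([514.3, 196.9]), 93, np.float64(1.14))
tip (array([514.4, 197.4]), 64, np.float64(1.3))
[251.25101889 252.964451  ]
std top [76.25858779 77.54246657] (array([ 537.4, -171.4]), 293, np.float64(0.51))
scene
riser (array([517.7, 194.2]), 204, np.float64(0.79))
chuck (array([517.8, 194.8]), 272, np.float64(0.84))
collar (array([518.2, 194.8]), 29, np.float64(1.25))
low body (array([517.9, 195.1]), 59, np.float64(0.85))
high body (array([517.9, 194.9]), 60, np.float64(0.75))
tip (array([517.6, 194.7]), 40, np.float64(1.24))
[253.62022929 254.84488017]
std top [75.15298432 78.32345354] (array([ 540.2, -174.4]), 122, np.float64(1.17))
```

View pics/s23.png

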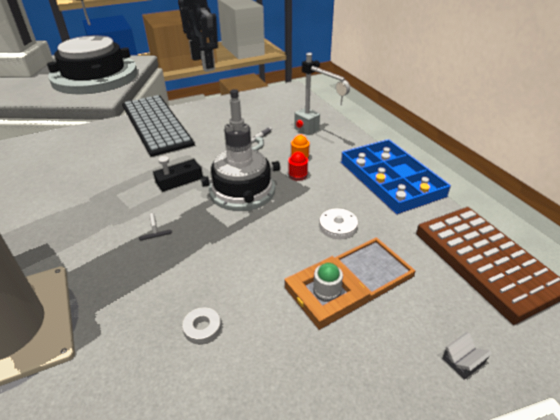

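View pics/sc23.png

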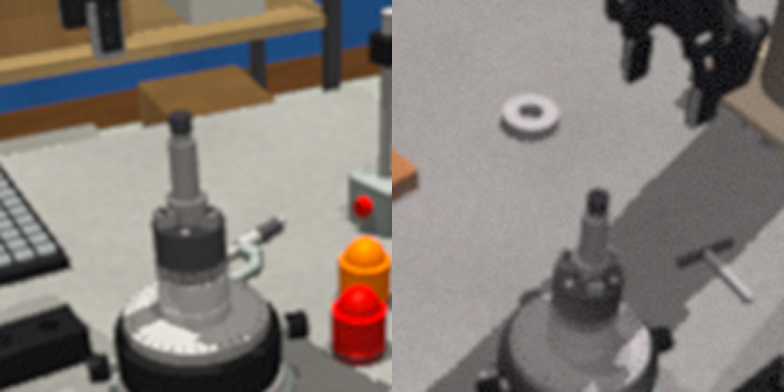

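Run:
```python
from workcell import close_job
print(close_job())
```

```text
the job is handed in; nothing more can be done
None
```

The job is done as asked and handed in after about 38 s on the robot's clock. The standard is upright in its case. The tall riser, the chuck and the spindle are stacked in that order on the turntable. I did not move the low riser or the pin.

**Last checks (all three cameras for the stack, the two fixed ones for the standard):**
- **Standard:** its dome top measured about 77 mm (78 expected).
- **Riser:** its top face sat level at 125 mm.
- **Chuck:** its body top read about 169.5 mm (169 expected) and its jaws about 182 mm (181 expected).
- **Spindle:** its collar was down on the jaws and its tip at about 255 mm. It was upright and within about 1 mm of the common axis.
- **Robot:** it stood clear of everything, and the largest wrist force I saw was about 21 N.

**What disagreed or went wrong:**
- **Fingertips:** they really sat about 15–25 mm behind the TCP, not 17 mm ahead as the text says. Because of this my first grasp took the standard by its glass dome and lifted it about 13 mm. I put it back on its cone, opened the jaws, and gripped it again on the steel.
- **Camera calibration:** the scene and side cameras differed by about 3 mm. I relied on the wrist camera for positions and used the other two as cross-checks.

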